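Put the surgical tape away in the blocked drawer

ROBOT

A 6-joint arm with a two-finger parallel gripper is mounted at the origin on a cart in front of the work surface, level with it; the furniture and walls round the work are solid. World frame = base frame: x ahead of the robot, y to its left, z up, the work surface at z = 0. Lengths are in m, angles in rad, forces in N, time in s.
With the tool pointing down it reaches from about 0.3 to 0.875 m from the base axis. Payload 6.4 kg.
Tool frame: the origin (TCP) lies at the very end of the fingers, on their centre line; the grasp point (between the pads) lies 19 mm behind it; z points along the fingers, y is the line along which they close (so a half turn about z gives the same grasp; the last joint's range is limited). The gripper opens to 85 mm and grips with 20 to 120 N. Pads are 22 mm wide; open, the fingers measure 114 mm over their backs; the gripper's body (76 mm by 85 mm) begins 54 mm behind the grasp point. The pads swing forward as they close: fully open they stand 13 mm farther back than shut.
Start: joints at [-1.322, 0.181, 1.607, -0, 1.354, -0.206], TCP at [0.253, -0.517, 0.211] pointing down, gripper open.
Joint ranges: [-2.99, 2.99], [-0.89, 2.07], [0.3, 2.58], [-1.14, 4.28], [0, 2.63], [-3.12, 3.12]. Speed limits (rad/s): [2.57, 2.57, 3.01, 3.14, 3.14, 3.14].

INTERFACE

Orientations are given as a unit quaternion [w, x, y, z].
In Python, from bench import * gives the robot as it stands. The module is installed in compiled form; this text tells all that it offers.
- The arm moves only by the tool arm_command, never from a script. Its arguments are lists of equal length, an entry for each row: "dp": the shift along the tool's x, y, z in units of 0.25 m (1.0 is 0.25 m), a list of three; "turn": the turn, a rotation vector about the tool's x, y, z in units of 30 degrees (1.0 is 30 degrees), a list of three; "jaw": the opening, from 0 (shut) to 1 (fully open). A call has 1 to 5 rows; each row is the pose to reach, as a shift and turn from the pose commanded when the call began, along the tool's axes at that moment; what a row does not reach only later rows make up. A row lasts 1/8 s, in which the tool goes at most 62.5 mm and 10.7 degrees, less where a joint would pass 70% of its speed; a pose out of reach is approached as far as the arm can. A call with a number of a shift or a turn outside -1 to 1 is refused whole. A call with a gripper value outside its range is refused whole. The fingers move at their own pace and stop on an object; the grip force is fixed at half the most. Time passes only in rows, so rows that repeat a pose let the fingers close. It gives the time, the measured TCP pose, the force, the opening and the grip force at its end, in the units of the state.
- get_obs(): the state, without advancing time (a new reading comes with each control period).
- camera(name): name is "side" or "top" or "wrist"; returns the picture (400x640x3 uint8, blue, green, red); there is no depth.
- get_calibration(name): a dict with "camera_matrix" (3x3 intrinsics, pixels), "R" (3x3) and "t" (3): a world point X has camera coordinates R X + t; the wrist camera has in their place "mount" (4x4, takes a point from camera to tool coordinates, whose origin is the TCP and whose axes are the flange's). Camera axes: x right, y down, z forward; pixel columns grow to the right and rows downward; lengths in m; the calibration is good to about 2 mm. A picture is of the moment at which its call begins: read the wrist's pose just before it. get_calibration takes no time and is no camera call.
- hand_in(): hands the job in; it is judged then, once.
The state is a dict: "time_s": time; "q": joint angles; "dq": joint speeds; "joint_efforts": joint torques, N m; "eef_pos": TCP position; "eef_rot": TCP orientation; "wrist_force": force on the tool from outside, world axes, zero at the start; "torque": the same for the moment, N m; "opening": opening from 0.0 (shut) to 1.0 (fully open); "grasp_force": force on a finger pad.
Only numpy, scipy, OpenCV 4.12 (cv2) and the standard library are available. Lean on these libraries where they do the work, as an engineer would, in place of code of your own. Each camera call takes 0.05 s, during which the arm holds its last target. There are 200 camera calls.

TASK

The rolls of surgical tape on the right of the table belong in the drawer of the small white cabinet, but two medicine boxes stand in the way. First lay both boxes flat and side by side on top of the cabinet, then pull the drawer wide open by its handle, put every roll inside on the drawer's floor, and finally push the drawer fully shut. Leave the vials, two on the cabinet's left edge and one behind the rolls, where they stand.

Things in the scene. Friction and masses are not known exactly. Their poses are not given: they have to be found in the camera images.
- cabinet: low white metal cabinet with one grey-fronted drawer, fixed to the table: 220 mm deep (its x), 270 mm wide (its y), 100 mm high; origin at the centre of its underside, on the table (z = 0). The drawer's front looks along its own -x, towards the robot. Its place and yaw vary.
- cabinet_top (a point): centre of the cabinet's flat top, 100 mm above the table; axes as the cabinet's
- cabinet_drawer0_handle (a point): middle of the drawer's handle: a level steel bar, 11 mm thick and 120 mm long, along the cabinet's y, 35 mm in front of the drawer's front (29 mm of free space behind it), 62 mm above the table; it moves with the drawer
- drawer_floor (a point): centre of the drawer's inner floor, 22 mm above the table; axes as the cabinet's; it moves with the drawer. The inside measures 175 mm (x) by 228 mm (y), walls 6 mm thick and 56 mm high over this floor, the front panel rises 66 mm above it; the cabinet's top covers the closed drawer, 65 mm over this floor
- cabinet_drawer0 (a joint): how far the drawer is pulled out, in m: 0 shut, 0.150 at its stop; slides along the cabinet's -x, about 1 N of friction and light damping (4 N s/m), no spring. At the start it is shut or up to 8 mm ajar. When it is out by d, the first d - 6 mm of the inside behind the front panel are open from above
- medicine_box_1: white, blue and yellow medicine carton lying flat, 56 mm (its x) by 86 mm (its y) by 36 mm high, about 60 g, closed; origin at the centre of its underside. One of two alike; at the start in front of the drawer, in its way
- medicine_box_2: white, blue and yellow medicine carton lying flat, 56 mm (its x) by 86 mm (its y) by 36 mm high, about 60 g, closed; origin at the centre of its underside. One of two alike; at the start in front of the drawer, in its way
- tape_1: roll of beige surgical tape standing on end, 45 mm across, 48 mm tall, 40 g, solid to the fingers (no open core); origin at the centre of its underside, z axis along the roll. May be absent
- tape_2: roll of beige surgical tape standing on end, 46 mm across, 51 mm tall, 40 g, solid to the fingers (no open core); origin at the centre of its underside, z axis along the roll. May be absent
- tape_3: roll of beige surgical tape standing on end, 48 mm across, 56 mm tall, 40 g, solid to the fingers (no open core); origin at the centre of its underside, z axis along the roll. May be absent
- tape_4: roll of beige surgical tape standing on end, 45 mm across, 50 mm tall, 40 g, solid to the fingers (no open core); origin at the centre of its underside, z axis along the roll. May be absent
- vial_dark: dark vial, 31 mm across, 62 mm high, on the left margin of the cabinet's top, 27 mm from its +y side, in front of the other vial; origin under its centre; leave alone
- vial_violet: vial with a violet cap, 30 mm across, 66 mm high, on the left margin of the cabinet's top, 27 mm from its +y side, about midway; origin under its centre; leave alone
- vial_clear: clear vial, 30 mm across, 62 mm high, at the right edge of the table behind the rolls; origin under its centre; leave alone
There are look-alikes about, which are no part of the job. What is shaped like the medicine_box_1 but red is not meant.

How it is judged:
By the outcome, as a careful person would: the job done as asked, in the order asked, and still so for the second after the job is handed in, with the robot touching nothing.
Of tape_1, tape_2, tape_3, tape_4 only 2 to 4 are there at a start; the rules pass over those that are not, and their reading is None.
At some moment in a run one of tape_1, tape_2, tape_3, tape_4 may be knocked a few centimetres aside while the robot is not near it.
It also fails if it takes over 210 s, if anything falls off the work surface, if the arm or the gripper's body presses on something with over 40 N, if the wrist force passes 120 N, or if a joint passes its speed limit or range.

## Working session

There is one attempt and no reset: what is moved stays moved. The work goes in short steps, Python scripts to look and compute and a tool call to move; the robot and the scene stay as the last step left them, time stands still between calls to the robot, and variables do not carry over. Pictures are saved under pics/ and viewed, at most 17 in all, crops included, and the job is handed in when it is done.

Besides the shell and the picture viewer there is one more tool, called after "Call:" by a JSON object that holds its "method" and its "body", one argument or row to a line. arm_command: Moves the arm, as the interface text tells. Its arguments: {"type":"object","properties":{"dp":{"type":"array"},"turn":{"type":"array"},"jaw":{"type":"array"}},"required":["dp","turn","jaw"]}

```bash
mkdir -p pics
cat > h.py <<'E'
from bench import *
import numpy as np, cv2
from scipy.spatial.transform import Rotation as Ro
def ray(name,uv,z,obs=None):
    c=get_calibration(name);K=np.array(c["camera_matrix"])
    uv=np.atleast_2d(np.array(uv,float))
    d=(np.linalg.inv(K)@np.c_[uv,np.ones(len(uv))].T)
    if name=="wrist":
        M=np.array(c["mount"]);w,x,y,zz=obs["eef_rot"];R=Ro.from_quat([x,y,zz,w]).as_matrix()
        o=R@M[:3,3]+np.array(obs["eef_pos"]);D=(R@M[:3,:3]@d).T
    else:
        R=np.array(c["R"]);o=-R.T@np.array(c["t"]);D=(R.T@d).T
    return o+D*((z-o[2])/D[:,2])[:,None]
def proj(name,X):
    c=get_calibration(name);p=np.array(c["R"])@np.atleast_2d(X).T+np.array(c["t"])[:,None]
    p=np.array(c["camera_matrix"])@p;return (p[:2]/p[2]).T
E
python3 - <<'E'
from h import *
o=get_obs();print(o)
for n in ["top","side","wrist"]:
    cv2.imwrite(f"pics/{n}0.png",camera(n)); c=get_calibration(n)
    print(n,{k:np.round(v,3).tolist() for k,v in c.items()})
E
```

```text
{'time_s': 0.0, 'q': array([-1.32228394e+00,  1.81546112e-01,  1.60803773e+00,  8.06854726e-06,
        1.35379515e+00, -2.06330088e-01]), 'dq': array([ 1.40533087e-04, -1.50026157e-04, -1.47723032e-03,  3.61328871e-05,
        1.18181127e-04,  1.24381395e-03]), 'joint_efforts': array([-1.45763220e-04, -4.44871831e+01, -3.51334727e+01, -2.06474269e-04,
        9.34723212e-03,  3.09281415e-05]), 'eef_pos': array([ 0.25246094, -0.51594288,  0.20996697]), 'eef_rot': array([-8.93054903e-04,  9.74250864e-01,  2.25464976e-01, -1.48985907e-05]), 'wrist_force': array([ 0.45414017, -0.39508294, -0.10986429]), 'torque': array([-0.01098225, -0.0024607 , -0.01951696]), 'grasp_force': 0.0, 'opening': 1.0022689050913327}
top {'camera_matrix': [[444.919, 0.0, 319.77], [0.0, 444.919, 199.975], [0.0, 0.0, 1.0]], 'R': [[0.025, -1.0, -0.008], [-0.98, -0.023, -0.196], [0.195, 0.013, -0.981]], 't': [0.237, 0.51, 1.121]}
side {'camera_matrix': [[370.66, 0.0, 320.104], [0.0, 370.66, 195.591], [0.0, 0.0, 1.0]], 'R': [[0.999, -0.028, 0.016], [-0.003, -0.575, -0.818], [0.032, 0.818, -0.575]], 't': [-0.494, 0.213, 0.833]}
wrist {'camera_matrix': [[314.005, 0.0, 319.94], [0.0, 314.005, 196.058], [0.0, 0.0, 1.0]], 'mount': [[-0.001, -0.964, -0.265, 0.066], [1.0, -0.001, -0.001, -0.001], [0.0, -0.265, 0.964, -0.163], [0.0, 0.0, 0.0, 1.0]]}
```

View pics/top0.png

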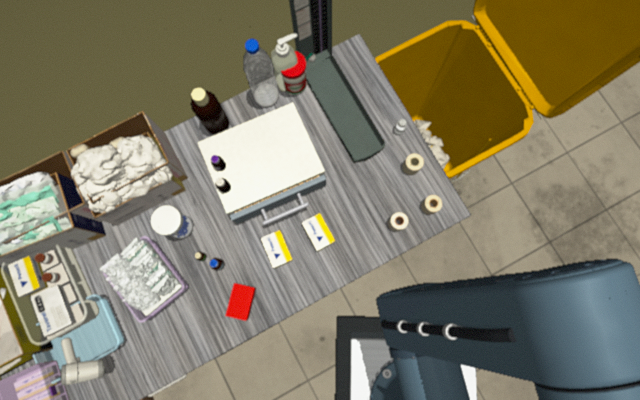

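View pics/side0.png

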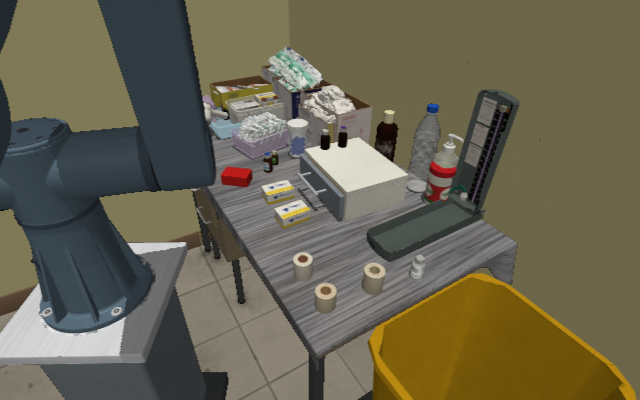

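The top view shows the cabinet (corners about (198,147), (293,105), (325,173), (232,215)), the boxes at (276,248) and (318,231), and three rolls at (399,221), (433,204) and (414,162). The side view agrees, and the red carton is the look-alike.

```bash
cat > meas.py <<'E'
from h import *
def rect(img,mask,win,z,name="top"):
    m=np.zeros(mask.shape,np.uint8);x0,y0,x1,y1=win;m[y0:y1,x0:x1]=mask[y0:y1,x0:x1]
    m=cv2.morphologyEx(m,cv2.MORPH_CLOSE,np.ones((5,5)))
    cs,_=cv2.findContours(m,0,1);c=max(cs,key=cv2.contourArea)[:,0,:]
    P=ray(name,c,z)[:,:2].astype(np.float32)
    (cx,cy),(w,h),a=cv2.minAreaRect(P*1000);return np.round([cx,cy,w,h,a],1)
E
python3 - <<'E'
from meas import *
im=cv2.imread("pics/top0.png");hsv=cv2.cvtColor(im,cv2.COLOR_BGR2HSV);H,S,V=cv2.split(hsv)
white=((V>205)&(S<50)).astype(np.uint8)*255
yel=((H>18)&(H<35)&(S>110)&(V>120)).astype(np.uint8)*255
cab=rect(im,white,(190,95,335,225),.1);print("cab",cab)
for w in [(258,225,298,272),(300,208,340,255)]: print("box",rect(im,white|yel,w,.036),"yellow",rect(im,yel,w,.036))
beige=((H>8)&(H<30)&(S>30)&(V>90)).astype(np.uint8)*255
for w in [(380,205,415,240),(416,190,450,220),(398,145,430,180)]:
    print("roll top",rect(im,beige,w,.051))
sub=im[90:280,180:470];cv2.imwrite("pics/t1.png",cv2.resize(sub,None,fx=2.7,fy=2.7,interpolation=cv2.INTER_CUBIC))
E
```

```text
cab [606.1 405.3 206.  271.6  25.4]
box [375.7 360.6  85.7  56.7  24.5] yellow [383.8 342.6  85.4  17.1  24.4]
box [423.  251.6  86.6  56.1  29.9] yellow [432.7 234.5  86.5  16.5  30.3]
roll top [454.5  42.8  47.4  49.   45.2]
roll top [502.2 -46.9  50.   50.1  15.4]
roll top [610.5   3.4  49.5  60.7  43.8]
```

View pics/t1.png

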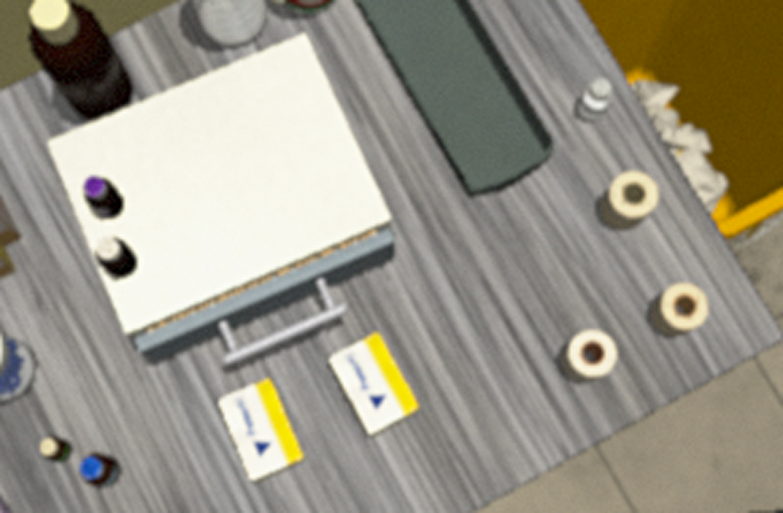

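Call:
{"method": "arm_command", "body": {
  "dp": [
    [0.65,-0.82,0],
    [0.65,-0.82,0],
    [0.65,-0.82,0],
    [0.65,-0.82,0],
    [0.65,-0.82,0]
  ],
  "turn": [
    [0,0,0],
    [0,0,0],
    [0,0,0],
    [0,0,0],
    [0,0,0]
  ],
  "jaw": [1,1,1,1,1]
}}

```text
time_s: 0.78
eef_pos: [0.3088, -0.2578, 0.2106]
eef_rot: [-0.0, 0.974, 0.227, 0.0]
wrist_force: [0.3, -0.5, -0.4]
opening: 1.002
grasp_force: 0.0
```

Call:
{"method": "arm_command", "body": {
  "dp": [
    [0.65,-0.82,0],
    [0.65,-0.82,0],
    [0.65,-0.82,0],
    [0.65,-0.82,0],
    [0.65,-0.82,0]
  ],
  "turn": [
    [0,0,0],
    [0,0,0],
    [0,0,0],
    [0,0,0],
    [0,0,0]
  ],
  "jaw": [1,1,1,1,1]
}}

```text
time_s: 1.4
eef_pos: [0.3649, -0.0027, 0.211]
eef_rot: [-0.0, 0.974, 0.228, 0.0]
wrist_force: [0.1, 0.3, -0.6]
opening: 1.001
grasp_force: 0.0
```

```bash
cat >> h.py <<'E'
def go(x,y,z,yaw):
    "shift in tool axes (units) and turn (units) from the measured pose to a tool-down pose"
    o=get_obs();w,a,b,c=o["eef_rot"];R=Ro.from_quat([a,b,c,w])
    T=Ro.from_euler("z",yaw,degrees=True)*Ro.from_quat([1,0,0,0])
    d=np.array([x,y,z])-o["eef_pos"]
    print("yaw",np.round(np.degrees(np.arctan2(*R.as_matrix()[[1,0],0])),2),"dp",np.round(R.inv().apply(d)/.25,3),"turn",np.round(np.degrees((R.inv()*T).as_rotvec())/30,3))
E
cat > go.py <<'E'
import sys
from h import *
o=get_obs();print("t",round(o["time_s"],2),"pos",np.round(o["eef_pos"],4),"q6",np.round(o["q"],2),"open",round(o["opening"],3),"F",np.round(o["wrist_force"],1))
for a in sys.argv[1:]: go(*map(float,a.split(",")))
E
python3 go.py .423,.2516,.12,29.9
```

```text
t 1.4 pos [ 0.3649 -0.0027  0.211 ] q6 [-0.34 -0.34  2.09  0.    1.39  0.77] open 1.001 F [ 0.1  0.3 -0.6]
yaw 26.4 dp [ 0.66  -0.808  0.364] turn [ 0.    -0.001 -0.117]
```

Call:
{"method": "arm_command", "body": {
  "dp": [
    [0.66,-0.81,0.36],
    [0.66,-0.81,0.36],
    [0.66,-0.81,0.36],
    [0.66,-0.81,0.36],
    [0.66,-0.81,0.36]
  ],
  "turn": [
    [0,0,-0.12],
    [0,0,-0.12],
    [0,0,-0.12],
    [0,0,-0.12],
    [0,0,-0.12]
  ],
  "jaw": [1,1,1,1,1]
}}

```text
time_s: 2.02
eef_pos: [0.4244, 0.25, 0.1191]
eef_rot: [0.0, 0.967, 0.256, -0.001]
wrist_force: [-0.7, 0.4, -0.1]
opening: 0.996
grasp_force: 0.0
```

Call:
{"method": "arm_command", "body": {
  "dp": [
    [0,0,0],
    [0,0,0]
  ],
  "turn": [
    [0,0,0],
    [0,0,0]
  ],
  "jaw": [1,1]
}}

```text
time_s: 2.28
eef_pos: [0.4243, 0.2475, 0.1208]
eef_rot: [0.0, 0.967, 0.255, -0.0]
wrist_force: [-0.7, -0.1, 0.6]
opening: 1.0
grasp_force: 0.0
```

```bash
python3 go.py .423,.2516,.006,29.9; python3 -c "
from h import *
cv2.imwrite('pics/w1.png',camera('wrist'))"
```

```text
t 2.27 pos [0.4243 0.2475 0.1208] q6 [ 0.29  0.1   1.9  -0.    1.15  1.34] open 1.0 F [-0.7 -0.1  0.6]
yaw 29.59 dp [ 0.004 -0.017  0.459] turn [ 0.001  0.001 -0.01 ]
```

View pics/w1.png

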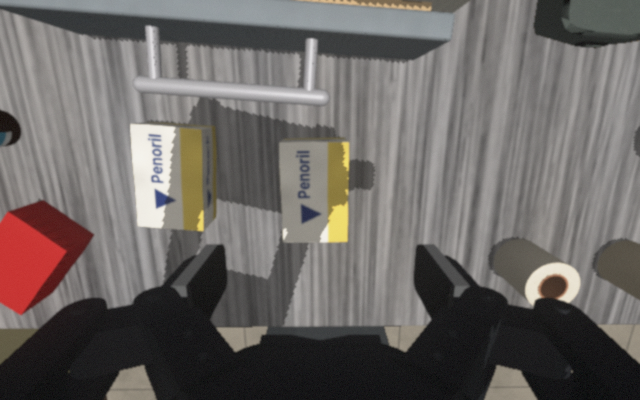

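The wrist view shows the right box (283–348, 140–242) centred between the fingers, with the handle bar at (230,92). Descending to grasp.

Call:
{"method": "arm_command", "body": {
  "dp": [
    [0,-0.01,0.23],
    [0,-0.01,0.46],
    [0,-0.01,0.46],
    [0,-0.01,0.46],
    [0,-0.01,0.46]
  ],
  "turn": [
    [0,0,0],
    [0,0,0],
    [0,0,0],
    [0,0,0],
    [0,0,0]
  ],
  "jaw": [1,1,1,1,1]
}}

```text
time_s: 2.95
eef_pos: [0.4253, 0.2516, 0.0091]
eef_rot: [-0.0, 0.967, 0.256, 0.003]
wrist_force: [0.1, 0.3, 0.6]
opening: 0.996
grasp_force: 0.0
```

Call:
{"method": "arm_command", "body": {
  "dp": [
    [0,0,0],
    [0,0,0],
    [0,0,0],
    [0,0,0],
    [0,0,0]
  ],
  "turn": [
    [0,0,0],
    [0,0,0],
    [0,0,0],
    [0,0,0],
    [0,0,0]
  ],
  "jaw": [0,0,0,0,0]
}}

```text
time_s: 3.58
eef_pos: [0.4236, 0.2515, 0.0078]
eef_rot: [0.0, 0.967, 0.256, 0.001]
wrist_force: [-3.0, -2.0, 15.1]
opening: 0.625
grasp_force: 60.4
```

Call:
{"method": "arm_command", "body": {
  "dp": [
    [0,0,-0.2],
    [0,0,-0.4],
    [0,0,-0.65],
    [0,0,-0.65],
    [0,0,-0.65]
  ],
  "turn": [
    [0,0,0],
    [0,0,0],
    [0,0,0],
    [0,0,0],
    [0,0,0]
  ],
  "jaw": [0,0,0,0,0]
}}

```text
time_s: 4.2
eef_pos: [0.4222, 0.2511, 0.1684]
eef_rot: [-0.0, 0.967, 0.256, 0.0]
wrist_force: [0.8, -0.2, -0.9]
opening: 0.624
grasp_force: 63.8
```

```bash
python3 go.py .640,.333,.17,25.4 .640,.333,.107,25.4
```

```text
t 4.2 pos [0.4222 0.2511 0.1684] q6 [0.29 0.04 1.86 0.   1.25 1.35] open 0.624 F [ 0.8 -0.2 -0.9]
yaw 29.67 dp [ 0.919  0.147 -0.006] turn [ 0.    -0.001  0.142]
yaw 29.67 dp [0.919 0.147 0.246] turn [ 0.    -0.001  0.142]
```

Call:
{"method": "arm_command", "body": {
  "dp": [
    [0.25,0.04,0],
    [0.5,0.08,0],
    [0.75,0.12,0],
    [0.92,0.15,0],
    [0.92,0.15,0]
  ],
  "turn": [
    [0,0,0.04],
    [0,0,0.08],
    [0,0,0.14],
    [0,0,0.14],
    [0,0,0.14]
  ],
  "jaw": [0,0,0,0,0]
}}

```text
time_s: 4.82
eef_pos: [0.6415, 0.332, 0.1632]
eef_rot: [0.0, 0.975, 0.22, -0.003]
wrist_force: [-0.2, -0.0, -0.7]
opening: 0.627
grasp_force: 63.8
```

Call:
{"method": "arm_command", "body": {
  "dp": [
    [0,0,0.1],
    [0,0,0.18],
    [0,0,0.22],
    [0,0,0.23],
    [0,0,0.235]
  ],
  "turn": [
    [0,0,0],
    [0,0,0],
    [0,0,0],
    [0,0,0],
    [0,0,0]
  ],
  "jaw": [0,0,0,0,0]
}}

```text
time_s: 5.45
eef_pos: [0.6413, 0.3325, 0.1105]
eef_rot: [-0.0, 0.975, 0.22, 0.001]
wrist_force: [-0.3, 0.7, -0.2]
opening: 0.622
grasp_force: 63.8
```

```bash
python3 go.py .640,.333,.1085,25.4
```

```text
t 5.45 pos [0.6413 0.3325 0.1105] q6 [ 0.31  0.59  1.27 -0.    1.28  1.44] open 0.622 F [-0.3  0.7 -0.2]
yaw 25.46 dp [-0.004 -0.004  0.008] turn [ 0.    -0.002  0.002]
```

Call:
{"method": "arm_command", "body": {
  "dp": [
    [0,0,0.008],
    [0,0,0.008],
    [0,0,0.008],
    [0,0,0.008],
    [0,0,0.008]
  ],
  "turn": [
    [0,0,0],
    [0,0,0],
    [0,0,0],
    [0,0,0],
    [0,0,0]
  ],
  "jaw": [0,0,0.8,0.8,0.8]
}}

```text
time_s: 6.08
eef_pos: [0.641, 0.3323, 0.1078]
eef_rot: [-0.0, 0.975, 0.22, 0.0]
wrist_force: [-0.3, -0.2, 0.1]
opening: 0.804
grasp_force: 0.0
```

Call:
{"method": "arm_command", "body": {
  "dp": [
    [0,0,-0.1],
    [0,0,-0.25],
    [0,0,-0.25],
    [0,0,-0.25]
  ],
  "turn": [
    [0,0,0],
    [0,0,0],
    [0,0,0],
    [0,0,0]
  ],
  "jaw": [0.8,0.8,1,1]
}}

```text
time_s: 6.58
eef_pos: [0.6407, 0.3323, 0.1697]
eef_rot: [0.0, 0.975, 0.22, -0.0]
wrist_force: [-0.5, -0.3, 0.0]
opening: 0.997
grasp_force: 0.0
```

```bash
python3 go.py .3757,.3606,.17,24.5
```

```text
t 6.58 pos [0.6407 0.3323 0.1697] q6 [0.31 0.53 1.23 0.   1.38 1.44] open 0.997 F [-0.5 -0.3  0. ]
yaw 25.46 dp [-0.908 -0.558 -0.001] turn [-0.     0.001  0.032]
```

Call:
{"method": "arm_command", "body": {
  "dp": [
    [-0.25,-0.15,0],
    [-0.5,-0.3,0],
    [-0.7,-0.42,0],
    [-0.91,-0.56,0],
    [-0.91,-0.56,0]
  ],
  "turn": [
    [0,0,0],
    [0,0,0],
    [0,0,0],
    [0,0,0.03],
    [0,0,0.03]
  ],
  "jaw": [1,1,1,1,1]
}}

```text
time_s: 7.2
eef_pos: [0.371, 0.3607, 0.1684]
eef_rot: [0.0, 0.977, 0.214, -0.002]
wrist_force: [0.7, 0.1, -0.3]
opening: 0.997
grasp_force: 0.0
```

Call:
{"method": "arm_command", "body": {
  "dp": [
    [0,0,0],
    [0,0,0],
    [0,0,0]
  ],
  "turn": [
    [0,0,0],
    [0,0,0],
    [0,0,0]
  ],
  "jaw": [1,1,1]
}}

```text
time_s: 7.58
eef_pos: [0.3768, 0.3606, 0.1699]
eef_rot: [0.0, 0.977, 0.212, 0.0]
wrist_force: [0.8, 0.1, -0.4]
opening: 0.992
grasp_force: 0.0
```

```bash
python3 go.py .3757,.3606,.009,24.5
```

```text
t 7.58 pos [0.3768 0.3606 0.1699] q6 [ 0.54  0.1   1.78 -0.    1.26  1.68] open 0.992 F [ 0.8  0.1 -0.4]
yaw 24.47 dp [-0.004 -0.002  0.644] turn [ 0.     0.    -0.001]
```

Same grasp, then lift.

Call:
{"method": "arm_command", "body": {
  "dp": [
    [0,0,0.2],
    [0,0,0.4],
    [0,0,0.64],
    [0,0,0.64],
    [0,0,0.64]
  ],
  "turn": [
    [0,0,0],
    [0,0,0],
    [0,0,0],
    [0,0,0],
    [0,0,0]
  ],
  "jaw": [1,1,1,1,1]
}}

```text
time_s: 8.2
eef_pos: [0.377, 0.3615, 0.0116]
eef_rot: [-0.0, 0.977, 0.212, 0.001]
wrist_force: [-0.1, 0.1, 0.3]
opening: 0.999
grasp_force: 0.0
```

Call:
{"method": "arm_command", "body": {
  "dp": [
    [0,0,0],
    [0,0,0],
    [0,0,0],
    [0,0,0],
    [0,0,0]
  ],
  "turn": [
    [0,0,0],
    [0,0,0],
    [0,0,0],
    [0,0,0],
    [0,0,0]
  ],
  "jaw": [0,0,0,0,0]
}}

```text
time_s: 8.82
eef_pos: [0.3804, 0.364, 0.0156]
eef_rot: [-0.002, 0.977, 0.213, 0.006]
wrist_force: [-0.2, -0.1, 22.2]
opening: 0.002
grasp_force: 11.1
```

Call:
{"method": "arm_command", "body": {
  "dp": [
    [0,0,-0.2],
    [0,0,-0.4],
    [0,0,-0.68],
    [0,0,-0.68],
    [0,0,-0.68]
  ],
  "turn": [
    [0,0,0],
    [0,0,0],
    [0,0,0],
    [0,0,0],
    [0,0,0]
  ],
  "jaw": [0,0,0,0,0]
}}

```text
time_s: 9.45
eef_pos: [0.3757, 0.3612, 0.1813]
eef_rot: [-0.0, 0.977, 0.213, 0.001]
wrist_force: [-1.0, 0.6, -0.7]
opening: -0.002
grasp_force: 0.0
```

```bash
python3 go.py .608,.4008,.17,25.4
```

```text
t 9.45 pos [0.3757 0.3612 0.1813] q6 [0.54 0.09 1.77 0.   1.28 1.68] open -0.002 F [-1.   0.6 -0.7]
yaw 24.56 dp [0.911 0.242 0.048] turn [-0.001 -0.005 -0.028]
```

The grasp closed on nothing, so I'm looking again.

```bash
python3 -c "
from h import *
o=get_obs();w=camera('wrist');t=camera('top');s=camera('side')
cv2.imwrite('pics/w2r.png',w);cv2.imwrite('pics/t2r.png',t)
c=lambda a:cv2.resize(a,(400,300))
cv2.imwrite('pics/m2.png',np.vstack([np.hstack([cv2.resize(w,(480,300)),c(s[100:300,180:446])[:,:320]]),np.hstack([cv2.resize(t[90:310,180:470],(400,300)),c(w[200:400,200:466])])]))
"
```

```text
(no output)
```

View pics/m2.png

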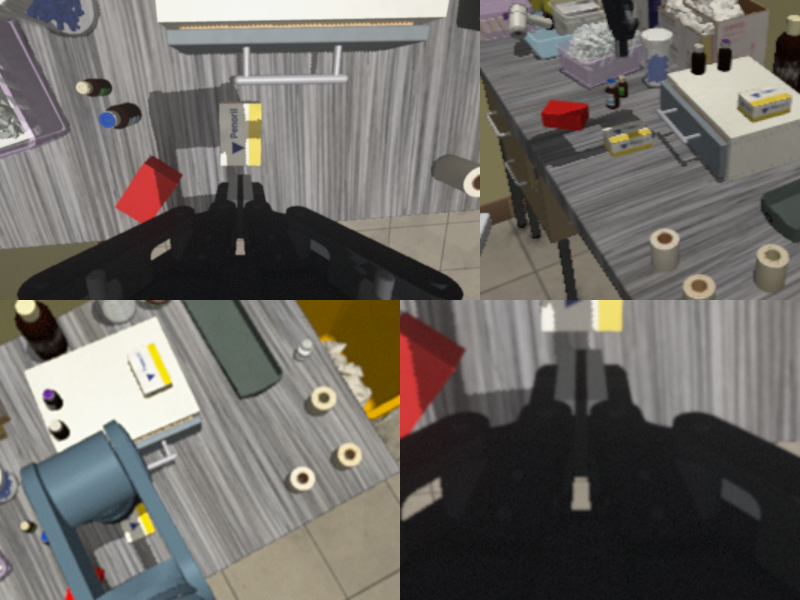

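Box 2 lies well on the cabinet. Box 1 lies just ahead of the closed fingers, at about (322,180) in the full wrist image. I'll measure it.

```bash
python3 -c "
from h import *
o=get_obs();w=cv2.imread('pics/w2r.png');H,S,V=cv2.split(cv2.cvtColor(w,cv2.COLOR_BGR2HSV))
m=((H>18)&(H<35)&(S>110)&(V>90)).astype(np.uint8)*255;m[:130]=0;m[225:]=0;m[:,:280]=0;m[:,370:]=0
c=max(cv2.findContours(m,0,1)[0],key=cv2.contourArea)[:,0]
print(c.min(0),c.max(0))
P=ray('wrist',c,.036,o)[:,:2];print('yellow',cv2.minAreaRect((P*1000).astype(np.float32)))
q=ray('wrist',[[294,137],[348,138],[294,219],[348,220]],.036,o);print(q.round(4))
t=cv2.imread('pics/t2r.png');H,S,V=cv2.split(cv2.cvtColor(t,cv2.COLOR_BGR2HSV))
m=((H>18)&(H<35)&(S>110)&(V>90)).astype(np.uint8)*255
for win in [(260,230,300,300),(260,100,320,180)]:
  k=np.zeros_like(m);k[win[1]:win[3],win[0]:win[2]]=m[win[1]:win[3],win[0]:win[2]]
  cs=cv2.findContours(k,0,1)[0]
  c=max(cs,key=cv2.contourArea)[:,0]; z=.036 if win[1]>200 else .136
  print('top yellow',cv2.minAreaRect((ray('top',c,z)[:,:2]*1000).astype(np.float32)))
"
```

```text
[332 138] [348 220]
yellow ((380.2919006347656, 342.7113952636719), (83.50862121582031, 15.452617645263672), 25.05561065673828)
[[0.4006 0.401  0.036 ]
 [0.4212 0.3534 0.036 ]
 [0.324  0.3681 0.036 ]
 [0.3461 0.317  0.036 ]]
top yellow ((372.3498840332031, 337.5130310058594), (60.0441780090332, 16.54778289794922), 26.740671157836914)
top yellow ((648.0960083007812, 314.3133544921875), (83.91828918457031, 15.153120040893555), 25.606475830078125)
```

```bash
python3 -c "
from h import *
s=camera('side');a=cv2.imread('pics/side0.png')
f=lambda i:cv2.resize(i[130:240,220:420],(780,290) if 0 else (520,286),interpolation=cv2.INTER_CUBIC)
cv2.imwrite('pics/s3.png',np.vstack([f(a),f(s)]))
"
```

```text
(no output)
```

View pics/s3.png

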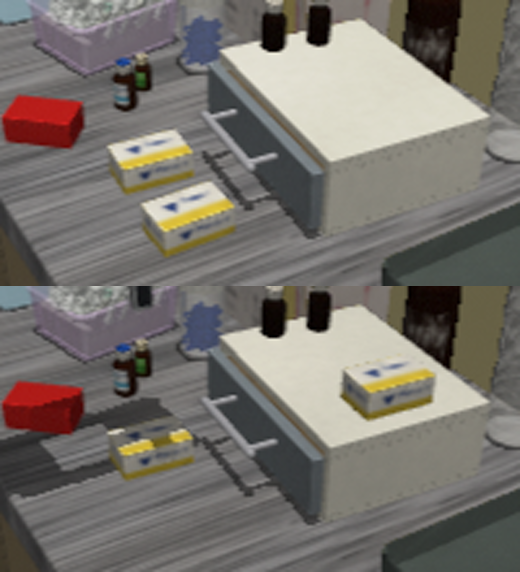

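Box 1 has not moved, so the wide-open pads stood too high and slid over its edge. I'll retry from a narrower opening (the pads stand lower then) and go deeper.

Call:
{"method": "arm_command", "body": {
  "dp": [
    [0,0,0],
    [0,0,0],
    [0,0,0.2],
    [0,0,0.4],
    [0,0,0.5]
  ],
  "turn": [
    [0,0,0],
    [0,0,0],
    [0,0,0],
    [0,0,0],
    [0,0,0]
  ],
  "jaw": [0.8,0.8,0.8,0.8,0.8]
}}

```text
time_s: 10.28
eef_pos: [0.3735, 0.3598, 0.0521]
eef_rot: [0.001, 0.977, 0.213, -0.002]
wrist_force: [0.1, 1.0, 0.9]
opening: 0.802
grasp_force: 0.0
```

```bash
python3 go.py .3745,.3602,.003,24.7; python3 -c "
from h import *
cv2.imwrite('pics/w4.png',camera('wrist'))"
```

```text
t 10.28 pos [0.3735 0.3598 0.0521] q6 [0.54 0.27 1.86 0.   1.02 1.68] open 0.802 F [0.1 1.  0.9]
yaw 24.56 dp [0.005 0.    0.196] turn [ 0.001  0.008 -0.005]
```

View pics/w4.png

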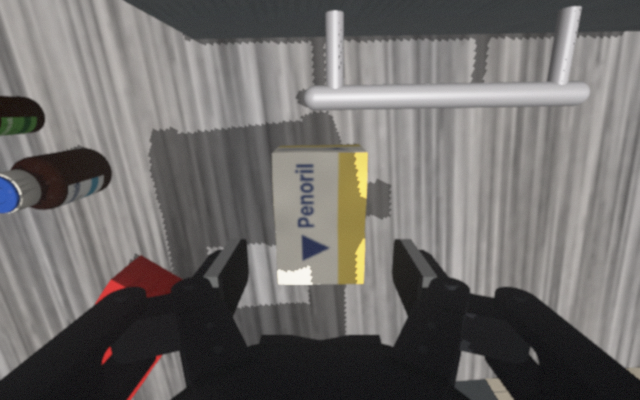

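```bash
python3 -c "
from h import *
o=get_obs();print(o['eef_pos'].round(4))
for z in (.036,.03,.02): q=ray('wrist',[[275,152],[366,152],[277,284],[365,284]],z,o);print(z,q.mean(0).round(4),np.linalg.norm(q[0]-q[1]).round(4),np.linalg.norm(q[0]-q[2]).round(4))
"
```

```text
[0.3722 0.3589 0.0498]
0.036 [0.3735 0.3603 0.036 ] 0.0511 0.0837
0.03 [0.3714 0.3593 0.03  ] 0.0528 0.0865
0.02 [0.368  0.3577 0.02  ] 0.0557 0.0912
```

Call:
{"method": "arm_command", "body": {
  "dp": [
    [0,0,0.1],
    [0,0,0.19],
    [0,0,0.19],
    [0,0,0.19],
    [0,0,0.19]
  ],
  "turn": [
    [0,0,0],
    [0,0,0],
    [0,0,0],
    [0,0,0],
    [0,0,0]
  ],
  "jaw": [0.8,0.8,0.8,0.8,0.6]
}}

```text
time_s: 10.95
eef_pos: [0.3764, 0.3616, 0.0095]
eef_rot: [-0.0, 0.977, 0.213, 0.001]
wrist_force: [-5.2, -4.6, 15.5]
opening: 0.624
grasp_force: 60.7
```

Call:
{"method": "arm_command", "body": {
  "dp": [
    [0,0,0],
    [0,0,0],
    [0,0,0],
    [0,0,0]
  ],
  "turn": [
    [0,0,0],
    [0,0,0],
    [0,0,0],
    [0,0,0]
  ],
  "jaw": [0.3,0.3,0.3,0.3]
}}

```text
time_s: 11.45
eef_pos: [0.3764, 0.3616, 0.0097]
eef_rot: [-0.0, 0.977, 0.213, 0.001]
wrist_force: [-2.9, -1.7, 9.2]
opening: 0.619
grasp_force: 61.0
```

Call:
{"method": "arm_command", "body": {
  "dp": [
    [0,0,-0.2],
    [0,0,-0.4],
    [0,0,-0.66],
    [0,0,-0.66],
    [0,0,-0.66]
  ],
  "turn": [
    [0,0,0],
    [0,0,0],
    [0,0,0],
    [0,0,0],
    [0,0,0]
  ],
  "jaw": [0.3,0.3,0.3,0.3,0.3]
}}

```text
time_s: 12.08
eef_pos: [0.3754, 0.361, 0.1732]
eef_rot: [-0.0, 0.977, 0.213, 0.001]
wrist_force: [-0.8, -0.9, -1.6]
opening: 0.615
grasp_force: 62.7
```

```bash
python3 go.py .608,.4008,.17,25.4
```

```text
t 12.07 pos [0.3754 0.361  0.1732] q6 [ 0.54  0.1   1.78 -0.    1.26  1.68] open 0.615 F [-0.8 -0.9 -1.6]
yaw 24.56 dp [0.913 0.242 0.014] turn [-0.    -0.003 -0.028]
```

Call:
{"method": "arm_command", "body": {
  "dp": [
    [0.15,0.15,0],
    [0.38,0.24,0],
    [0.62,0.24,0],
    [0.85,0.24,0],
    [0.91,0.24,0]
  ],
  "turn": [
    [0,0,0],
    [0,0,-0.03],
    [0,0,-0.03],
    [0,0,-0.03],
    [0,0,-0.03]
  ],
  "jaw": [0.3,0.3,0.3,0.3,0.3]
}}

```text
time_s: 12.7
eef_pos: [0.6083, 0.4005, 0.1678]
eef_rot: [0.001, 0.976, 0.22, -0.003]
wrist_force: [-0.6, -0.2, -1.3]
opening: 0.622
grasp_force: 62.8
```

Call:
{"method": "arm_command", "body": {
  "dp": [
    [0,0,0.1],
    [0,0,0.18],
    [0,0,0.22],
    [0,0,0.23],
    [0,0,0.23]
  ],
  "turn": [
    [0,0,0],
    [0,0,0],
    [0,0,0],
    [0,0,0],
    [0,0,0]
  ],
  "jaw": [0.3,0.3,0.3,0.3,0.3]
}}

```text
time_s: 13.32
eef_pos: [0.6074, 0.4011, 0.1158]
eef_rot: [-0.0, 0.975, 0.22, 0.0]
wrist_force: [0.0, -0.1, -0.4]
opening: 0.617
grasp_force: 62.8
```

```bash
python3 go.py .608,.4008,.109,25.4
```

```text
t 13.32 pos [0.6074 0.4011 0.1158] q6 [0.42 0.6  1.25 0.   1.3  1.55] open 0.617 F [ 0.  -0.1 -0.4]
yaw 25.46 dp [0.002 0.002 0.027] turn [ 0.    -0.002  0.002]
```

Call:
{"method": "arm_command", "body": {
  "dp": [
    [0,0,0.01],
    [0,0,0.024],
    [0,0,0.024],
    [0,0,0.024],
    [0,0,0.024]
  ],
  "turn": [
    [0,0,0],
    [0,0,0],
    [0,0,0],
    [0,0,0],
    [0,0,0]
  ],
  "jaw": [0.3,0.3,0.3,0.8,0.8]
}}

```text
time_s: 13.95
eef_pos: [0.6071, 0.4009, 0.109]
eef_rot: [0.0, 0.975, 0.22, -0.0]
wrist_force: [0.1, 0.2, 0.0]
opening: 0.799
grasp_force: 0.0
```

Call:
{"method": "arm_command", "body": {
  "dp": [
    [0,0,0],
    [0,0,-0.1],
    [0,0,-0.3],
    [0,0,-0.3],
    [0,0,-0.3]
  ],
  "turn": [
    [0,0,0],
    [0,0,0],
    [0,0,0],
    [0,0,0],
    [0,0,0]
  ],
  "jaw": [0.8,0.8,0.8,0.8,0.8]
}}

```text
time_s: 14.58
eef_pos: [0.6071, 0.4009, 0.184]
eef_rot: [-0.0, 0.975, 0.22, -0.0]
wrist_force: [-1.1, -0.6, -0.2]
opening: 0.802
grasp_force: 0.0
```

Call:
{"method": "arm_command", "body": {
  "dp": [
    [-0.25,0,0],
    [-0.5,0,0],
    [-0.75,0,0],
    [-1,0,0],
    [-1,0,0]
  ],
  "turn": [
    [0,0,0],
    [0,0,0],
    [0,0,0],
    [0,0,0],
    [0,0,0]
  ],
  "jaw": [0.8,0.8,0.8,0.8,0.8]
}}

```text
time_s: 15.2
eef_pos: [0.3751, 0.2911, 0.1808]
eef_rot: [0.001, 0.975, 0.221, -0.004]
wrist_force: [0.6, 1.0, 0.2]
opening: 0.798
grasp_force: 0.0
```

Call:
{"method": "arm_command", "body": {
  "dp": [
    [0,0.2,0],
    [0,0.4,0],
    [0,0.4,0],
    [0,0.4,0]
  ],
  "turn": [
    [0,0,0],
    [0,0,0],
    [0,0,0],
    [0,0,0]
  ],
  "jaw": [0.8,0.8,0.8,0.8]
}}

```text
time_s: 15.7
eef_pos: [0.4244, 0.2034, 0.1834]
eef_rot: [-0.0, 0.976, 0.22, -0.001]
wrist_force: [-1.0, -0.2, 0.1]
opening: 0.8
grasp_force: 0.0
```

```bash
python3 -c "
from h import *
o=get_obs();print(o['eef_pos'],o['q'].round(2))
w=camera('wrist');t=camera('top');s=camera('side')
cv2.imwrite('pics/w5r.png',w);cv2.imwrite('pics/t5r.png',t)
np.save('o5.npy',np.r_[o['eef_pos'],o['eef_rot']])
cv2.imwrite('pics/m5.png',np.vstack([np.hstack([cv2.resize(t[90:290,180:447],(400,300)),cv2.resize(s[100:300,220:487],(400,300))]),np.hstack([cv2.resize(w,(480,300)),np.zeros((300,320,3),np.uint8)])]))
"
```

```text
[0.42442198 0.20335566 0.18344238] [ 0.19 -0.03  1.89  0.    1.28  1.32]
```

View pics/m5.png

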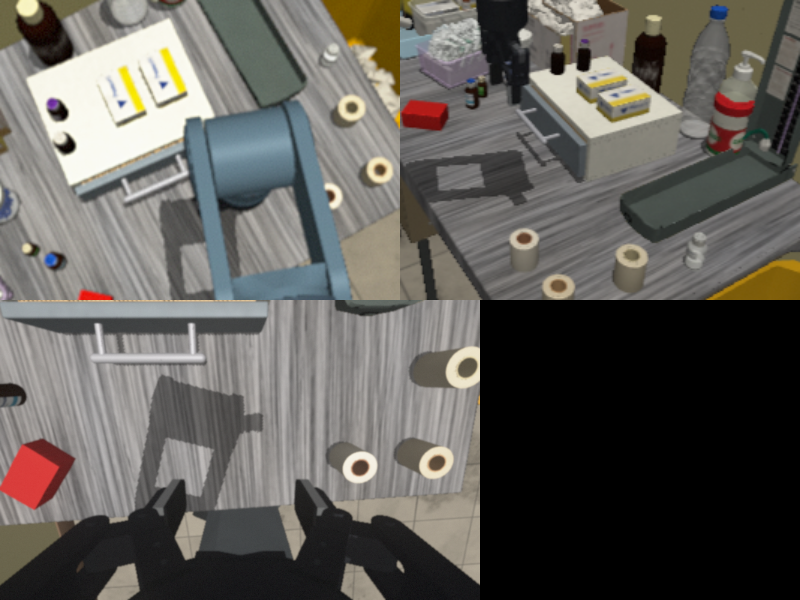

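Both boxes lie flat side by side, with the vials untouched. Next I'll locate the handle bar: wrist image about (123,77)–(273,77), first top image about (264,223)–(308,205).

```bash
python3 -c "
from h import *
v=np.load('o5.npy');o=dict(eef_pos=v[:3],eef_rot=v[3:])
a=ray('wrist',[[123,77],[273,77]],.062,o);b=ray('top',[[264.4,223.3],[307.8,204.8]],.062)
print(a.round(4),a.mean(0).round(4),b.round(4),b.mean(0).round(4))
x=np.array([np.cos(np.radians(25.4)),np.sin(np.radians(25.4))]);c=np.array([.6061,.4053])
y=np.array([-x[1],x[0]])
for m in (a.mean(0)[:2],b.mean(0)[:2]): print((m-c)@x,(m-c)@y)
im=cv2.imread('pics/w5r.png');g=im[55:100,110:290].astype(int).sum(2)//3
print([(u,int(np.argmax(g[:,u]))+55,) for u in range(20,165,20)])
"
```

```text
[[0.4364 0.3961 0.062 ]
 [0.4911 0.2806 0.062 ]] [0.4637 0.3384 0.062 ] [[0.4371 0.3909 0.062 ]
 [0.4884 0.2801 0.062 ]] [0.4628 0.3355 0.062 ]
-0.15730902841455469 0.0005904354496308312
-0.1594146591947035 -0.0015651905936809186
[(20, 76), (40, 77), (60, 76), (80, 76), (100, 76), (120, 76), (140, 76), (160, 76)]
```

Call:
{"method": "arm_command", "body": {
  "dp": [
    [0,0,0],
    [0,0,0],
    [0,0,0],
    [0,0,0]
  ],
  "turn": [
    [0,0,-0.35],
    [0,0,-0.7],
    [0,0,-1],
    [0,0,-1]
  ],
  "jaw": [0.4,0.4,0.4,0.4]
}}

```text
time_s: 16.35
eef_pos: [0.4241, 0.204, 0.1841]
eef_rot: [-0.0, 0.885, 0.465, -0.0]
wrist_force: [0.5, -0.1, 0.3]
opening: 0.397
grasp_force: 0.0
```

Call:
{"method": "arm_command", "body": {
  "dp": [
    [0,0,0],
    [0,0,0],
    [0,0,0],
    [0,0,0]
  ],
  "turn": [
    [0,0,-0.35],
    [0,0,-0.7],
    [0,0,-1],
    [0,0,-1]
  ],
  "jaw": [0.4,0.4,0.4,0.4]
}}

```text
time_s: 16.85
eef_pos: [0.4242, 0.2036, 0.1841]
eef_rot: [-0.0, 0.736, 0.677, -0.0]
wrist_force: [0.3, -0.6, 0.4]
opening: 0.399
grasp_force: 0.0
```

Call:
{"method": "arm_command", "body": {
  "dp": [
    [0,0,0],
    [0,0,0],
    [0,0,0],
    [0,0,0]
  ],
  "turn": [
    [0,0,-0.35],
    [0,0,-0.7],
    [0,0,-1],
    [0,0,-1]
  ],
  "jaw": [0.38,0.38,0.38,0.38]
}}

```text
time_s: 17.35
eef_pos: [0.4243, 0.2034, 0.1841]
eef_rot: [-0.0, 0.536, 0.844, 0.0]
wrist_force: [0.8, -0.1, 0.4]
opening: 0.381
grasp_force: 0.0
```

```bash
python3 go.py .4632,.337,.12,115.4 .4632,.337,.040,115.4
```

```text
t 17.35 pos [0.4243 0.2034 0.1841] q6 [ 0.19 -0.03  1.89  0.    1.28 -0.25] open 0.381 F [ 0.8 -0.1  0.4]
yaw 115.16 dp [0.418 0.368 0.257] turn [-0.    -0.    -0.008]
yaw 115.16 dp [0.418 0.368 0.577] turn [-0.    -0.    -0.008]
```

Call:
{"method": "arm_command", "body": {
  "dp": [
    [0.2,0.18,0.12],
    [0.42,0.37,0.26],
    [0.42,0.37,0.26],
    [0.42,0.37,0.26],
    [0.42,0.37,0.26]
  ],
  "turn": [
    [0,0,-0.01],
    [0,0,-0.01],
    [0,0,-0.01],
    [0,0,-0.01],
    [0,0,-0.01]
  ],
  "jaw": [0.38,0.38,0.38,0.38,0.38]
}}

```text
time_s: 17.98
eef_pos: [0.4627, 0.3372, 0.1194]
eef_rot: [0.0, 0.533, 0.846, -0.0]
wrist_force: [0.2, 0.5, 0.6]
opening: 0.378
grasp_force: 0.0
```

```bash
python3 go.py .4632,.337,.040,115.4; python3 -c "
from h import *
cv2.imwrite('pics/w6.png',camera('wrist'))"
```

```text
t 17.98 pos [0.4627 0.3372 0.1194] q6 [ 0.42  0.27  1.69 -0.    1.18 -0.02] open 0.378 F [0.2 0.5 0.6]
yaw 115.6 dp [-0.002  0.002  0.317] turn [-0.001  0.001  0.007]
```

View pics/w6.png

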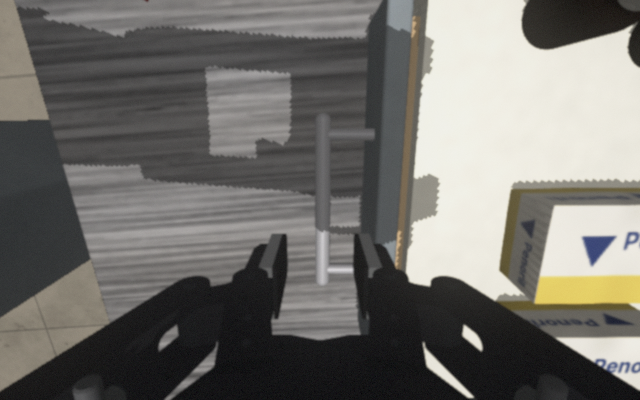

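The bar (column 322) is centred between the fingers (287 and 355). Descending over it and gripping.

Call:
{"method": "arm_command", "body": {
  "dp": [
    [0,0,0.1],
    [0,0,0.2],
    [0,0,0.3],
    [0,0,0.32],
    [0,0,0.32]
  ],
  "turn": [
    [0,0,0],
    [0,0,0],
    [0,0,0],
    [0,0,0],
    [0,0,0]
  ],
  "jaw": [0.38,0.38,0.38,0.38,0.38]
}}

```text
time_s: 18.65
eef_pos: [0.4634, 0.3374, 0.0401]
eef_rot: [0.0, 0.532, 0.847, 0.0]
wrist_force: [0.2, 0.5, 1.1]
opening: 0.378
grasp_force: 0.0
```

Call:
{"method": "arm_command", "body": {
  "dp": [
    [0,0,0],
    [0,0,0],
    [0,0,0],
    [0,0,0]
  ],
  "turn": [
    [0,0,0],
    [0,0,0],
    [0,0,0],
    [0,0,0]
  ],
  "jaw": [0,0,0,0]
}}

```text
time_s: 19.15
eef_pos: [0.4641, 0.3381, 0.0409]
eef_rot: [0.001, 0.532, 0.847, 0.001]
wrist_force: [-1.0, -1.1, 6.4]
opening: 0.087
grasp_force: 58.9
```

Call:
{"method": "arm_command", "body": {
  "dp": [
    [0,-0.06,0],
    [0,-0.14,0],
    [0,-0.22,0],
    [0,-0.3,0],
    [0,-0.3,0]
  ],
  "turn": [
    [0,0,0],
    [0,0,0],
    [0,0,0],
    [0,0,0],
    [0,0,0]
  ],
  "jaw": [0,0,0,0,0]
}}

```text
time_s: 19.77
eef_pos: [0.3956, 0.3054, 0.0409]
eef_rot: [0.001, 0.532, 0.847, 0.001]
wrist_force: [-1.4, -0.7, 5.7]
opening: 0.09
grasp_force: 60.9
```

Call:
{"method": "arm_command", "body": {
  "dp": [
    [0,-0.07,0],
    [0,-0.14,0],
    [0,-0.2,0],
    [0,-0.26,0],
    [0,-0.26,0]
  ],
  "turn": [
    [0,0,0],
    [0,0,0],
    [0,0,0],
    [0,0,0],
    [0,0,0]
  ],
  "jaw": [0,0,0,0,0]
}}

```text
time_s: 20.4
eef_pos: [0.3374, 0.2777, 0.0409]
eef_rot: [0.001, 0.532, 0.847, 0.002]
wrist_force: [-1.4, 0.5, 7.5]
opening: 0.089
grasp_force: 62.2
```

Call:
{"method": "arm_command", "body": {
  "dp": [
    [0,-0.02,0],
    [0,-0.03,0],
    [0,-0.03,0]
  ],
  "turn": [
    [0,0,0],
    [0,0,0],
    [0,0,0]
  ],
  "jaw": [0,0,0]
}}

```text
time_s: 20.78
eef_pos: [0.3324, 0.2753, 0.0409]
eef_rot: [0.001, 0.532, 0.847, 0.003]
wrist_force: [1.7, 4.0, 4.3]
opening: 0.086
grasp_force: 61.9
```

Call:
{"method": "arm_command", "body": {
  "dp": [
    [0,0,0],
    [0,0,0],
    [0,0,-0.2],
    [0,0,-0.4],
    [0,0,-0.6]
  ],
  "turn": [
    [0,0,0],
    [0,0,0],
    [0,0,0],
    [0,0,0],
    [0,0,0]
  ],
  "jaw": [0.38,0.38,0.38,0.38,0.38]
}}

```text
time_s: 21.4
eef_pos: [0.3293, 0.2732, 0.1903]
eef_rot: [-0.0, 0.532, 0.847, -0.001]
wrist_force: [1.6, -0.5, -0.4]
opening: 0.379
grasp_force: 0.0
```

Call:
{"method": "arm_command", "body": {
  "dp": [
    [0,0,0],
    [-0.25,0,0],
    [-0.5,0,0],
    [-0.75,0,0],
    [-1,0,0]
  ],
  "turn": [
    [0,0,0],
    [0,0,0],
    [0,0,0],
    [0,0,0],
    [0,0,0]
  ],
  "jaw": [0.6,0.75,0.75,0.75,0.75]
}}

```text
time_s: 22.02
eef_pos: [0.4382, 0.0467, 0.1879]
eef_rot: [-0.001, 0.532, 0.847, -0.0]
wrist_force: [0.9, 0.9, -0.1]
opening: 0.751
grasp_force: 0.0
```

Call:
{"method": "arm_command", "body": {
  "dp": [
    [0,0,0],
    [0,0,0]
  ],
  "turn": [
    [0,0,0],
    [0,0,0]
  ],
  "jaw": [0.75,0.75]
}}

```text
time_s: 22.28
eef_pos: [0.4375, 0.0486, 0.1878]
eef_rot: [-0.001, 0.532, 0.847, -0.0]
wrist_force: [-0.3, 0.0, -0.1]
opening: 0.753
grasp_force: 0.0
```

```bash
python3 -c "
from h import *
o=get_obs();print(o['eef_pos'],o['q'].round(2))
w=camera('wrist');t=camera('top');s=camera('side')
cv2.imwrite('pics/w7r.png',w);cv2.imwrite('pics/t7r.png',t);cv2.imwrite('pics/s7r.png',s)
np.save('o7.npy',np.r_[o['eef_pos'],o['eef_rot']])
cv2.imwrite('pics/m7.png',np.vstack([np.hstack([cv2.resize(t[90:290,180:447],(400,300)),cv2.resize(s[100:320,220:513],(400,300))]),np.hstack([cv2.resize(w,(480,300)),np.zeros((300,320,3),np.uint8)])]))
"
```

```text
[0.43753443 0.04858784 0.18784379] [-0.16 -0.11  1.95  0.    1.3  -0.61]
```

View pics/m7.png

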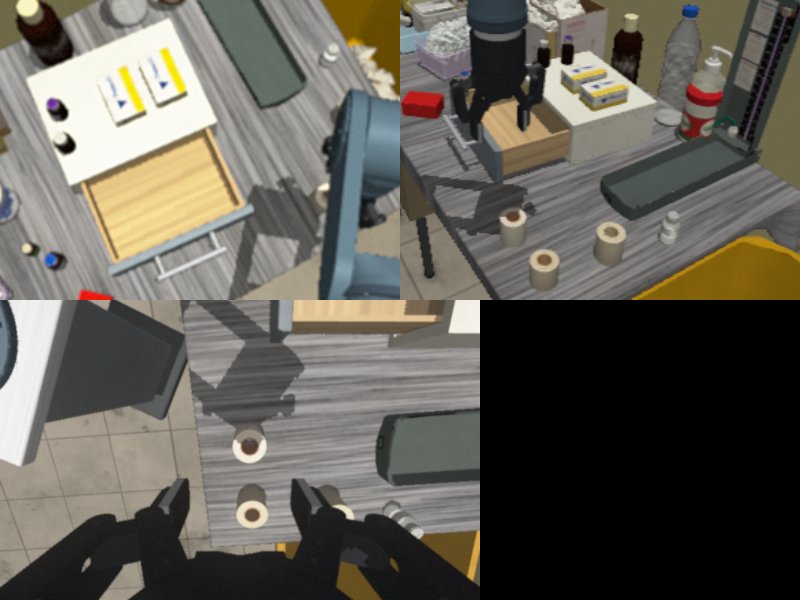

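The drawer is wide open and all three rolls are still standing. Roll 1's top is at about (333,195) in the wrist image and roll 2's at (335,284).

```bash
python3 -c "
from h import *
v=np.load('o7.npy');o=dict(eef_pos=v[:3],eef_rot=v[3:])
print(ray('wrist',[[333,195],[335,284]],.051,o).round(4))
# top rim ellipse centres in first top image (bright cream)
im=cv2.imread('pics/top0.png');H,S,V=cv2.split(cv2.cvtColor(im,cv2.COLOR_BGR2HSV))
m=((V>170)&(H<35)&(S>20)).astype(np.uint8)*255
for w in [(380,205,415,240),(416,190,450,220),(398,145,430,180)]:
  k=np.zeros_like(m);k[w[1]:w[3],w[0]:w[2]]=m[w[1]:w[3],w[0]:w[2]]
  c=max(cv2.findContours(k,0,1)[0],key=cv2.contourArea)[:,0]
  P=(ray('top',c,.051)[:,:2]*1000).astype(np.float32);e=cv2.minEnclosingCircle(P);print(e)
print('vial',ray('top',[[401,124]],.06))
"; python3 go.py .4545,.043,.1,115.4
```

```text
[[ 0.4539  0.0423  0.051 ]
 [ 0.4995 -0.0453  0.051 ]]
((454.98876953125, 40.72501754760742), 24.337018966674805)
((504.4798889160156, -49.39599609375), 24.1580753326416)
((615.78955078125, -2.465771436691284), 25.202726364135742)
vial [[0.71684116 0.03506168 0.06      ]]
t 22.43 pos [0.4378 0.0498 0.1886] q6 [-0.16 -0.11  1.95  0.    1.3  -0.61] open 0.753 F [-0.8  0.3 -0. ]
yaw 115.88 dp [-0.054  0.049  0.354] turn [-0.002 -0.002  0.016]
```

Call:
{"method": "arm_command", "body": {
  "dp": [
    [-0.06,0.045,0],
    [-0.06,0.045,0.2],
    [-0.06,0.045,0.4],
    [-0.06,0.045,0.6],
    [-0.06,0.045,0.7]
  ],
  "turn": [
    [0,0,0],
    [0,0,0],
    [0,0,0],
    [0,0,0],
    [0,0,0]
  ],
  "jaw": [0.78,0.78,0.78,0.78,0.78]
}}

```text
time_s: 23.05
eef_pos: [0.4528, 0.0417, 0.0116]
eef_rot: [-0.002, 0.531, 0.848, -0.001]
wrist_force: [-0.7, -0.1, -0.1]
opening: 0.78
grasp_force: 0.0
```

Call:
{"method": "arm_command", "body": {
  "dp": [
    [0,0,0],
    [0,0,0],
    [0,0,0],
    [0,0,0],
    [0,0,0]
  ],
  "turn": [
    [0,0,0],
    [0,0,0],
    [0,0,0],
    [0,0,0],
    [0,0,0]
  ],
  "jaw": [0.78,0.2,0.2,0.2,0.2]
}}

```text
time_s: 23.68
eef_pos: [0.4569, 0.0399, 0.016]
eef_rot: [0.002, 0.532, 0.847, 0.001]
wrist_force: [-0.4, 1.8, 7.7]
opening: 0.505
grasp_force: 61.3
```

Call:
{"method": "arm_command", "body": {
  "dp": [
    [0,0,-0.2],
    [0,0,-0.4],
    [0,0,-0.64],
    [0,0,-0.64],
    [0,0,-0.64]
  ],
  "turn": [
    [0,0,0],
    [0,0,0],
    [0,0,0],
    [0,0,0],
    [0,0,0]
  ],
  "jaw": [0.2,0.2,0.2,0.2,0.2]
}}

```text
time_s: 24.3
eef_pos: [0.4551, 0.0399, 0.1743]
eef_rot: [0.0, 0.532, 0.847, 0.0]
wrist_force: [0.4, -0.3, -0.2]
opening: 0.499
grasp_force: 61.2
```

```bash
python3 go.py .393,.3761,.16,115.4 .4209,.3174,.16,115.4
```

```text
t 24.3 pos [0.4551 0.0399 0.1743] q6 [-0.17 -0.05  1.93  0.    1.26 -0.62] open 0.499 F [ 0.4 -0.3 -0.2]
yaw 115.76 dp [1.319 0.361 0.057] turn [0.002 0.001 0.012]
yaw 115.76 dp [1.059 0.359 0.057] turn [0.002 0.001 0.012]
```

Call:
{"method": "arm_command", "body": {
  "dp": [
    [0.2,0.07,0],
    [0.45,0.16,0],
    [0.7,0.25,0],
    [0.9,0.34,0],
    [1,0.36,0]
  ],
  "turn": [
    [0,0,0],
    [0,0,0.01],
    [0,0,0.01],
    [0,0,0.01],
    [0,0,0.01]
  ],
  "jaw": [0.2,0.2,0.2,0.2,0.2]
}}

```text
time_s: 24.92
eef_pos: [0.4257, 0.3066, 0.1719]
eef_rot: [-0.001, 0.533, 0.846, -0.001]
wrist_force: [0.5, -1.2, -0.2]
opening: 0.509
grasp_force: 61.2
```

Call:
{"method": "arm_command", "body": {
  "dp": [
    [0.15,0,0],
    [0.32,0,0],
    [0.32,0,0],
    [0.32,0,0.1],
    [0.32,0,0.2]
  ],
  "turn": [
    [0,0,0],
    [0,0,0],
    [0,0,0],
    [0,0,0],
    [0,0,0]
  ],
  "jaw": [0.2,0.2,0.2,0.2,0.2]
}}

```text
time_s: 25.55
eef_pos: [0.3928, 0.3752, 0.1221]
eef_rot: [-0.0, 0.534, 0.845, -0.001]
wrist_force: [0.8, -0.9, -1.2]
opening: 0.508
grasp_force: 61.2
```

```bash
python3 go.py .393,.3761,.04,115.4
```

```text
t 25.55 pos [0.3928 0.3752 0.1221] q6 [ 0.54  0.21  1.76 -0.    1.17  0.1 ] open 0.508 F [ 0.8 -0.9 -1.2]
yaw 115.45 dp [0.003 0.003 0.329] turn [-0.004  0.001  0.002]
```

Call:
{"method": "arm_command", "body": {
  "dp": [
    [0,0,0.12],
    [0,0,0.24],
    [0,0,0.3],
    [0,0,0.33],
    [0,0,0.33]
  ],
  "turn": [
    [0,0,0],
    [0,0,0],
    [0,0,0],
    [0,0,0],
    [0,0,0]
  ],
  "jaw": [0.2,0.2,0.2,0.2,0.2]
}}

```text
time_s: 26.18
eef_pos: [0.3934, 0.3761, 0.0416]
eef_rot: [-0.0, 0.534, 0.845, -0.0]
wrist_force: [-0.4, -0.3, 0.5]
opening: 0.507
grasp_force: 61.2
```

Call:
{"method": "arm_command", "body": {
  "dp": [
    [0,0,0],
    [0,0,0],
    [0,0,0],
    [0,0,-0.1],
    [0,0,-0.3]
  ],
  "turn": [
    [0,0,0],
    [0,0,0],
    [0,0,0],
    [0,0,0],
    [0,0,0]
  ],
  "jaw": [0.7,0.7,0.7,0.7,0.7]
}}

```text
time_s: 26.8
eef_pos: [0.3916, 0.3753, 0.1155]
eef_rot: [-0.001, 0.534, 0.846, -0.002]
wrist_force: [0.5, 1.1, 0.5]
opening: 0.697
grasp_force: 0.0
```

Call:
{"method": "arm_command", "body": {
  "dp": [
    [0,0,-0.2],
    [-0.2,0,-0.2],
    [-0.45,-0.1,-0.2],
    [-0.7,-0.2,-0.2],
    [-0.95,-0.3,-0.2]
  ],
  "turn": [
    [0,0,0],
    [0,0,0],
    [0,0,0],
    [0,0,0],
    [0,0,0]
  ],
  "jaw": [0.78,0.78,0.78,0.78,0.78]
}}

```text
time_s: 27.42
eef_pos: [0.4267, 0.1424, 0.1671]
eef_rot: [0.001, 0.534, 0.846, 0.0]
wrist_force: [1.3, 0.2, -0.1]
opening: 0.78
grasp_force: 0.0
```

Call:
{"method": "arm_command", "body": {
  "dp": [
    [-0.25,0,0],
    [-0.3,0,0],
    [-0.3,0,0],
    [-0.3,0,0]
  ],
  "turn": [
    [0,0,0],
    [0,0,0],
    [0,0,0],
    [0,0,0]
  ],
  "jaw": [0.78,0.78,0.78,0.78]
}}

```text
time_s: 27.92
eef_pos: [0.4584, 0.0777, 0.1665]
eef_rot: [-0.0, 0.533, 0.846, 0.0]
wrist_force: [-0.0, 0.0, -0.9]
opening: 0.774
grasp_force: 0.0
```

```bash
cat > look.py <<'E'
import sys
from h import *
n=sys.argv[1];o=get_obs();print(o['eef_pos'].round(4),o['time_s'])
w=camera('wrist');t=camera('top');s=camera('side')
np.save('o.npy',np.r_[o['eef_pos'],o['eef_rot']])
cv2.imwrite(f'pics/w{n}r.png',w);cv2.imwrite(f'pics/t{n}r.png',t);cv2.imwrite(f'pics/s{n}r.png',s)
cv2.imwrite(f'pics/m{n}.png',np.vstack([np.hstack([cv2.resize(t[90:290,180:447],(400,300)),cv2.resize(s[100:320,220:513],(400,300))]),np.hstack([cv2.resize(w,(480,300)),np.zeros((300,320,3),np.uint8)])]))
E
python3 look.py 8
```

```text
[0.4584 0.0777 0.1665] 27.925
```

View pics/m8.png

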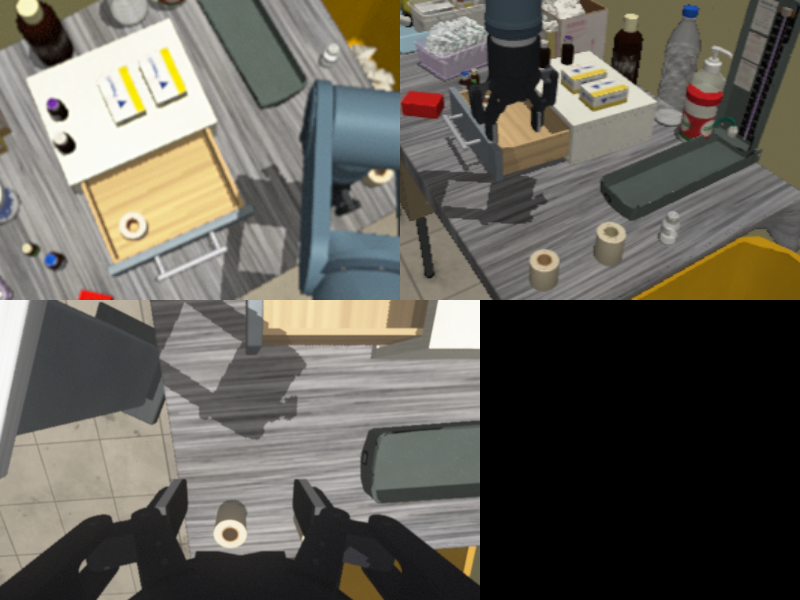

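Roll 1 stands in the drawer. Roll 2's top is at about (307,312) in the wrist view; rolls 2 and 3 have not moved in the side view.

```bash
python3 -c "
from h import *
v=np.load('o.npy');o=dict(eef_pos=v[:3],eef_rot=v[3:])
print(ray('wrist',[[306.7,312]],.051,o).round(4))"; python3 go.py .502,-.047,.07,115.4 .502,-.047,.011,115.4
```

```text
[[ 0.502  -0.0467  0.051 ]]
t 28.07 pos [0.4585 0.0777 0.1665] q6 [-0.09 -0.02  1.92  0.    1.25 -0.53] open 0.782 F [-0.1  0.2 -0.2]
yaw 115.59 dp [-0.525 -0.058  0.386] turn [-0.    -0.001  0.006]
yaw 115.59 dp [-0.525 -0.058  0.622] turn [-0.    -0.001  0.006]
```

Call:
{"method": "arm_command", "body": {
  "dp": [
    [-0.25,-0.03,0],
    [-0.5,-0.06,0],
    [-0.525,-0.06,0.1],
    [-0.525,-0.06,0.2],
    [-0.525,-0.06,0.3]
  ],
  "turn": [
    [0,0,0],
    [0,0,0],
    [0,0,0],
    [0,0,0],
    [0,0,0]
  ],
  "jaw": [0.78,0.78,0.78,0.78,0.78]
}}

```text
time_s: 28.7
eef_pos: [0.5019, -0.0478, 0.0908]
eef_rot: [-0.0, 0.534, 0.846, 0.0]
wrist_force: [0.5, 0.3, -0.4]
opening: 0.78
grasp_force: 0.0
```

Call:
{"method": "arm_command", "body": {
  "dp": [
    [0,0,0],
    [0,0,0.15],
    [0,0,0.3],
    [0,0,0.32],
    [0,0,0.32]
  ],
  "turn": [
    [0,0,0],
    [0,0,0],
    [0,0,0],
    [0,0,0],
    [0,0,0]
  ],
  "jaw": [0.78,0.78,0.78,0.78,0.78]
}}

```text
time_s: 29.32
eef_pos: [0.5028, -0.0485, 0.0129]
eef_rot: [0.001, 0.534, 0.846, 0.0]
wrist_force: [1.4, 0.1, 0.8]
opening: 0.78
grasp_force: 0.0
```

Call:
{"method": "arm_command", "body": {
  "dp": [
    [0,0,0],
    [0,0,0],
    [0,0,0],
    [0,0,0]
  ],
  "turn": [
    [0,0,0],
    [0,0,0],
    [0,0,0],
    [0,0,0]
  ],
  "jaw": [0.2,0.2,0.2,0.2]
}}

```text
time_s: 29.82
eef_pos: [0.5036, -0.049, 0.014]
eef_rot: [0.002, 0.534, 0.846, 0.0]
wrist_force: [-2.2, 1.8, 7.7]
opening: 0.504
grasp_force: 60.0
```

Call:
{"method": "arm_command", "body": {
  "dp": [
    [0,0,-0.2],
    [0,0,-0.4],
    [0,0,-0.64],
    [0,0,-0.64],
    [0,0,-0.64]
  ],
  "turn": [
    [0,0,0],
    [0,0,0],
    [0,0,0],
    [0,0,0],
    [0,0,0]
  ],
  "jaw": [0.2,0.2,0.2,0.2,0.2]
}}

```text
time_s: 30.45
eef_pos: [0.5019, -0.0486, 0.1721]
eef_rot: [0.001, 0.534, 0.846, 0.0]
wrist_force: [0.2, 0.7, -1.3]
opening: 0.502
grasp_force: 61.1
```

```bash
python3 go.py .4209,.3174,.17,115.4
```

```text
t 30.45 pos [ 0.5019 -0.0486  0.1721] q6 [-0.33  0.06  1.82  0.    1.26 -0.78] open 0.502 F [ 0.2  0.7 -1.3]
yaw 115.46 dp [1.461 0.337 0.008] turn [0.002 0.002 0.002]
```

Call:
{"method": "arm_command", "body": {
  "dp": [
    [0.2,0.05,0],
    [0.42,0.1,0],
    [0.64,0.15,0],
    [0.86,0.2,0],
    [1,0.24,0]
  ],
  "turn": [
    [0,0,0],
    [0,0,0],
    [0,0,0],
    [0,0,0],
    [0,0,0]
  ],
  "jaw": [0.2,0.2,0.2,0.2,0.2]
}}

```text
time_s: 31.08
eef_pos: [0.4462, 0.2048, 0.1697]
eef_rot: [-0.002, 0.533, 0.846, -0.001]
wrist_force: [0.5, -0.3, 0.4]
opening: 0.505
grasp_force: 61.1
```

Call:
{"method": "arm_command", "body": {
  "dp": [
    [0.2,0.05,0],
    [0.4,0.1,0],
    [0.46,0.1,0],
    [0.46,0.1,0.1],
    [0.46,0.1,0.2]
  ],
  "turn": [
    [0,0,0],
    [0,0,0],
    [0,0,0],
    [0,0,0],
    [0,0,0]
  ],
  "jaw": [0.2,0.2,0.2,0.2,0.2]
}}

```text
time_s: 31.7
eef_pos: [0.4208, 0.3168, 0.1198]
eef_rot: [-0.0, 0.534, 0.846, -0.001]
wrist_force: [0.4, 0.4, -0.6]
opening: 0.505
grasp_force: 61.1
```

```bash
python3 go.py .4209,.3174,.039,115.4
```

```text
t 31.7 pos [0.4208 0.3168 0.1198] q6 [ 0.42  0.18  1.81 -0.    1.16 -0.02] open 0.505 F [ 0.4  0.4 -0.6]
yaw 115.48 dp [0.002 0.002 0.323] turn [-0.004  0.001  0.003]
```

Call:
{"method": "arm_command", "body": {
  "dp": [
    [0,0,0.12],
    [0,0,0.24],
    [0,0,0.3],
    [0,0,0.325],
    [0,0,0.325]
  ],
  "turn": [
    [0,0,0],
    [0,0,0],
    [0,0,0],
    [0,0,0],
    [0,0,0]
  ],
  "jaw": [0.2,0.2,0.2,0.2,0.2]
}}

```text
time_s: 32.33
eef_pos: [0.4219, 0.3174, 0.0405]
eef_rot: [0.0, 0.534, 0.845, -0.0]
wrist_force: [0.1, -0.1, 0.8]
opening: 0.507
grasp_force: 61.1
```

Call:
{"method": "arm_command", "body": {
  "dp": [
    [0,0,0],
    [0,0,0],
    [0,0,0],
    [0,0,-0.1],
    [0,0,-0.3]
  ],
  "turn": [
    [0,0,0],
    [0,0,0],
    [0,0,0],
    [0,0,0],
    [0,0,0]
  ],
  "jaw": [0.7,0.7,0.7,0.7,0.7]
}}

```text
time_s: 32.95
eef_pos: [0.4199, 0.3167, 0.1143]
eef_rot: [-0.001, 0.534, 0.846, -0.002]
wrist_force: [0.7, -0.7, 0.1]
opening: 0.7
grasp_force: 0.0
```

Call:
{"method": "arm_command", "body": {
  "dp": [
    [0,0,-0.2],
    [-0.2,0,-0.3],
    [-0.45,0,-0.3],
    [-0.7,0,-0.3],
    [-0.95,0,-0.3]
  ],
  "turn": [
    [0,0,0],
    [0,0,0],
    [0,0,0],
    [0,0,0],
    [0,0,0]
  ],
  "jaw": [0.78,0.78,0.78,0.78,0.78]
}}

```text
time_s: 33.58
eef_pos: [0.5245, 0.1014, 0.191]
eef_rot: [0.001, 0.534, 0.846, 0.0]
wrist_force: [1.5, 1.2, 0.0]
opening: 0.782
grasp_force: 0.0
```

Call:
{"method": "arm_command", "body": {
  "dp": [
    [-0.1,0.1,0],
    [-0.2,0.14,0],
    [-0.2,0.14,0],
    [-0.2,0.14,0]
  ],
  "turn": [
    [0,0,0],
    [0,0,0],
    [0,0,0],
    [0,0,0]
  ],
  "jaw": [0.78,0.78,0.78,0.78]
}}

```text
time_s: 34.08
eef_pos: [0.5763, 0.0735, 0.1902]
eef_rot: [-0.0, 0.534, 0.846, -0.0]
wrist_force: [0.6, -0.5, 0.6]
opening: 0.779
grasp_force: 0.0
```

```bash
python3 look.py 9
```

```text
[0.5763 0.0735 0.1902] 34.075
```

View pics/m9.png

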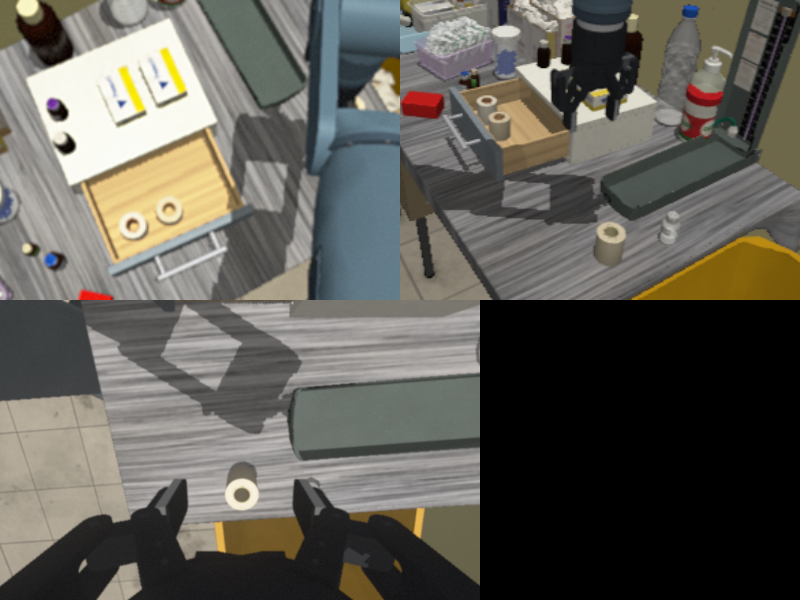

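Two rolls stand in the drawer. Roll 3's top is at about (322,259) in the wrist view.

```bash
python3 -c "
from h import *
v=np.load('o.npy');o=dict(eef_pos=v[:3],eef_rot=v[3:])
print(ray('wrist',[[322,259]],.055,o).round(4))"; python3 go.py .613,-.001,.011,115.4
```

```text
[[6.126e-01 4.000e-04 5.500e-02]]
t 34.23 pos [0.5762 0.0738 0.1905] q6 [-0.08  0.21  1.61  0.    1.32 -0.52] open 0.778 F [0.3 0.3 0.2]
yaw 115.52 dp [-0.334  0.004  0.718] turn [-0.    -0.     0.004]
```

Call:
{"method": "arm_command", "body": {
  "dp": [
    [-0.2,0,0],
    [-0.335,0,0],
    [-0.335,0,0.15],
    [-0.335,0,0.3],
    [-0.335,0,0.4]
  ],
  "turn": [
    [0,0,0],
    [0,0,0],
    [0,0,0],
    [0,0,0],
    [0,0,0]
  ],
  "jaw": [0.78,0.78,0.78,0.78,0.78]
}}

```text
time_s: 34.85
eef_pos: [0.6116, -0.0018, 0.0886]
eef_rot: [-0.001, 0.534, 0.846, -0.0]
wrist_force: [0.6, 0.2, -0.2]
opening: 0.781
grasp_force: 0.0
```

Call:
{"method": "arm_command", "body": {
  "dp": [
    [0,0,0],
    [0,0,0.15],
    [0,0,0.3],
    [0,0,0.315],
    [0,0,0.315]
  ],
  "turn": [
    [0,0,0],
    [0,0,0],
    [0,0,0],
    [0,0,0],
    [0,0,0]
  ],
  "jaw": [0.78,0.78,0.78,0.78,0.78]
}}

```text
time_s: 35.48
eef_pos: [0.6141, -0.0026, 0.0135]
eef_rot: [0.001, 0.534, 0.846, 0.0]
wrist_force: [0.1, -0.0, 0.5]
opening: 0.779
grasp_force: 0.0
```

Call:
{"method": "arm_command", "body": {
  "dp": [
    [0,0,0],
    [0,0,0],
    [0,0,0],
    [0,0,0]
  ],
  "turn": [
    [0,0,0],
    [0,0,0],
    [0,0,0],
    [0,0,0]
  ],
  "jaw": [0.2,0.2,0.2,0.2]
}}

```text
time_s: 35.98
eef_pos: [0.6151, -0.003, 0.0145]
eef_rot: [0.002, 0.534, 0.846, 0.001]
wrist_force: [0.2, 0.5, 6.6]
opening: 0.533
grasp_force: 61.4
```

Call:
{"method": "arm_command", "body": {
  "dp": [
    [0,0,-0.2],
    [0,0,-0.4],
    [0,0,-0.64],
    [0,0,-0.64],
    [0,0,-0.64]
  ],
  "turn": [
    [0,0,0],
    [0,0,0],
    [0,0,0],
    [0,0,0],
    [0,0,0]
  ],
  "jaw": [0.2,0.2,0.2,0.2,0.2]
}}

```text
time_s: 36.6
eef_pos: [0.6129, -0.0027, 0.1723]
eef_rot: [0.001, 0.534, 0.846, 0.0]
wrist_force: [-0.1, -0.2, -1.3]
opening: 0.536
grasp_force: 61.6
```

```bash
python3 go.py .4488,.2587,.17,115.4
```

```text
t 36.6 pos [ 0.6129 -0.0027  0.1723] q6 [-0.2   0.3   1.55 -0.    1.3  -0.64] open 0.536 F [-0.1 -0.2 -1.3]
yaw 115.46 dp [ 1.226 -0.143  0.008] turn [0.002 0.001 0.002]
```

Call:
{"method": "arm_command", "body": {
  "dp": [
    [0.2,-0.03,0],
    [0.42,-0.06,0],
    [0.64,-0.09,0],
    [0.86,-0.12,0],
    [1,-0.14,0]
  ],
  "turn": [
    [0,0,0],
    [0,0,0],
    [0,0,0],
    [0,0,0],
    [0,0,0]
  ],
  "jaw": [0.2,0.2,0.2,0.2,0.2]
}}

```text
time_s: 37.22
eef_pos: [0.4708, 0.2096, 0.1697]
eef_rot: [-0.002, 0.533, 0.846, -0.001]
wrist_force: [-1.0, 0.3, -0.9]
opening: 0.538
grasp_force: 61.7
```

Call:
{"method": "arm_command", "body": {
  "dp": [
    [0.2,0,0],
    [0.225,0,0],
    [0.225,0,0],
    [0.225,0,0.1],
    [0.225,0,0.2]
  ],
  "turn": [
    [0,0,0],
    [0,0,0],
    [0,0,0],
    [0,0,0],
    [0,0,0]
  ],
  "jaw": [0.2,0.2,0.2,0.2,0.2]
}}

```text
time_s: 37.85
eef_pos: [0.4504, 0.2575, 0.1207]
eef_rot: [0.0, 0.535, 0.845, -0.0]
wrist_force: [0.3, 0.1, 0.1]
opening: 0.536
grasp_force: 61.7
```

```bash
python3 go.py .4488,.2587,.039,115.4
```

```text
t 37.85 pos [0.4504 0.2575 0.1207] q6 [ 0.29  0.16  1.83 -0.    1.15 -0.15] open 0.536 F [0.3 0.1 0.1]
yaw 115.36 dp [ 0.007 -0.004  0.327] turn [-0.     0.001 -0.001]
```

Call:
{"method": "arm_command", "body": {
  "dp": [
    [0,0,0.12],
    [0,0,0.24],
    [0,0,0.3],
    [0,0,0.325],
    [0,0,0.325]
  ],
  "turn": [
    [0,0,0],
    [0,0,0],
    [0,0,0],
    [0,0,0],
    [0,0,0]
  ],
  "jaw": [0.2,0.2,0.2,0.2,0.2]
}}

```text
time_s: 38.48
eef_pos: [0.4501, 0.2586, 0.0406]
eef_rot: [0.0, 0.534, 0.845, 0.0]
wrist_force: [0.3, -1.0, -1.2]
opening: 0.537
grasp_force: 61.7
```

Call:
{"method": "arm_command", "body": {
  "dp": [
    [0,0,0],
    [0,0,0],
    [0,0,0],
    [0,0,-0.1],
    [0,0,-0.3]
  ],
  "turn": [
    [0,0,0],
    [0,0,0],
    [0,0,0],
    [0,0,0],
    [0,0,0]
  ],
  "jaw": [0.73,0.73,0.73,0.73,0.73]
}}

```text
time_s: 39.1
eef_pos: [0.4473, 0.2581, 0.1142]
eef_rot: [-0.002, 0.534, 0.846, -0.002]
wrist_force: [0.9, -0.6, 0.8]
opening: 0.728
grasp_force: 0.0
```

Call:
{"method": "arm_command", "body": {
  "dp": [
    [0,0,-0.2],
    [-0.2,0,-0.3],
    [-0.45,0,-0.3],
    [-0.7,0,-0.3],
    [-0.7,0,-0.3]
  ],
  "turn": [
    [0,0,0],
    [0,0,0],
    [0,0,0],
    [0,0,0],
    [0,0,0]
  ],
  "jaw": [0.73,0.6,0.38,0.38,0.38]
}}

```text
time_s: 39.72
eef_pos: [0.5261, 0.097, 0.1906]
eef_rot: [0.0, 0.536, 0.844, -0.0]
wrist_force: [-0.0, 0.8, -0.1]
opening: 0.382
grasp_force: 0.0
```

```bash
python3 look.py 10; python3 go.py .3324,.2753,.12,115.4
```

```text
[0.5261 0.097  0.1906] 39.725
t 39.88 pos [0.5242 0.1013 0.1901] q6 [-0.03  0.11  1.73  0.    1.3  -0.48] open 0.378 F [0.2 0.2 0.7]
yaw 115.45 dp [ 0.958 -0.393  0.282] turn [-0.002 -0.002  0.002]
```

View pics/m10.png

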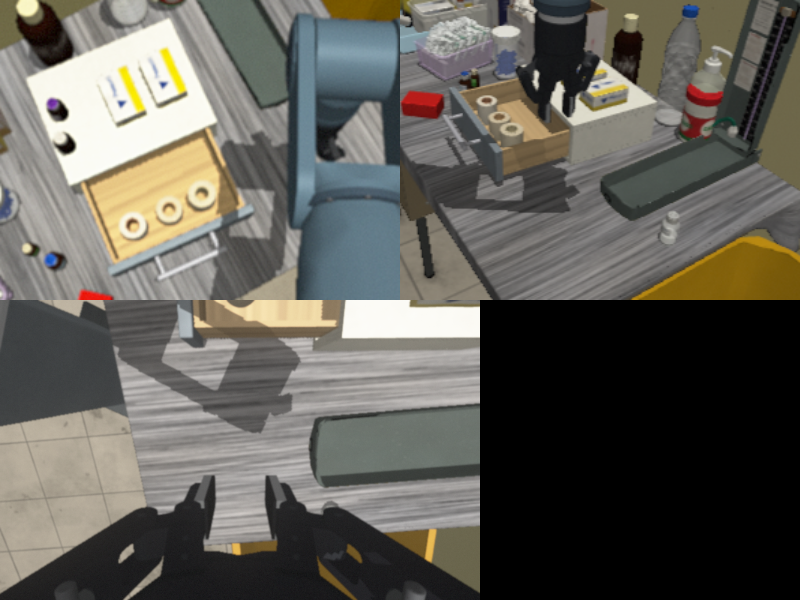

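All three rolls stand in the drawer. Now to the handle to close it.

Call:
{"method": "arm_command", "body": {
  "dp": [
    [0.2,-0.1,0],
    [0.42,-0.2,0],
    [0.64,-0.3,0],
    [0.86,-0.39,0],
    [0.96,-0.39,0]
  ],
  "turn": [
    [0,0,0],
    [0,0,0],
    [0,0,0],
    [0,0,0],
    [0,0,0]
  ],
  "jaw": [0.38,0.38,0.38,0.38,0.38]
}}

```text
time_s: 40.5
eef_pos: [0.3296, 0.278, 0.1903]
eef_rot: [-0.0, 0.532, 0.847, -0.0]
wrist_force: [0.3, -0.4, 0.8]
opening: 0.381
grasp_force: 0.0
```

Call:
{"method": "arm_command", "body": {
  "dp": [
    [0,0,0],
    [0,0,0],
    [0,0,0]
  ],
  "turn": [
    [0,0,0],
    [0,0,0],
    [0,0,0]
  ],
  "jaw": [0.38,0.38,0.38]
}}

```text
time_s: 40.88
eef_pos: [0.334, 0.2751, 0.1903]
eef_rot: [0.0, 0.534, 0.845, -0.0]
wrist_force: [0.1, -0.2, 0.3]
opening: 0.382
grasp_force: 0.0
```

```bash
python3 go.py .3324,.2753,.040,115.4; python3 -c "
from h import *
cv2.imwrite('pics/w11.png',camera('wrist'))"
```

```text
t 40.88 pos [0.334  0.2751 0.1903] q6 [ 0.41 -0.13  1.97 -0.    1.3  -0.03] open 0.382 F [ 0.1 -0.2  0.3]
yaw 115.42 dp [ 0.004 -0.005  0.601] turn [-0.     0.     0.001]
```

View pics/w11.png

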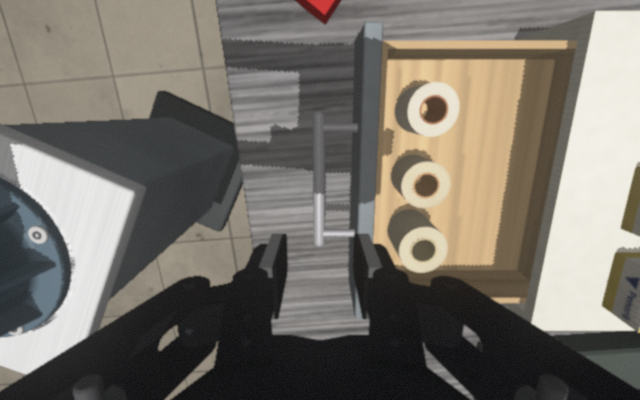

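The bar (column 320) is centred between the fingers (285 and 357).

Call:
{"method": "arm_command", "body": {
  "dp": [
    [0,0,0.15],
    [0,0,0.3],
    [0,0,0.45],
    [0,0,0.58],
    [0,0,0.6]
  ],
  "turn": [
    [0,0,0],
    [0,0,0],
    [0,0,0],
    [0,0,0],
    [0,0,0]
  ],
  "jaw": [0.38,0.38,0.38,0.38,0.38]
}}

```text
time_s: 41.55
eef_pos: [0.3323, 0.2742, 0.0384]
eef_rot: [-0.001, 0.535, 0.845, -0.002]
wrist_force: [0.0, 0.4, -0.0]
opening: 0.378
grasp_force: 0.0
```

Call:
{"method": "arm_command", "body": {
  "dp": [
    [0,0,0],
    [0,0,0],
    [0,0,0],
    [0,0,0],
    [0,0,0]
  ],
  "turn": [
    [0,0,0],
    [0,0,0],
    [0,0,0],
    [0,0,0],
    [0,0,0]
  ],
  "jaw": [0.38,0,0,0,0]
}}

```text
time_s: 42.18
eef_pos: [0.3352, 0.2762, 0.0421]
eef_rot: [0.001, 0.534, 0.846, 0.001]
wrist_force: [-0.1, -1.7, 5.6]
opening: 0.088
grasp_force: 58.8
```

Call:
{"method": "arm_command", "body": {
  "dp": [
    [0,0.03,0],
    [0,0.09,0],
    [0,0.16,0],
    [0,0.23,0],
    [0,0.3,0]
  ],
  "turn": [
    [0,0,0],
    [0,0,0],
    [0,0,0],
    [0,0,0],
    [0,0,0]
  ],
  "jaw": [0,0,0,0,0]
}}

```text
time_s: 42.8
eef_pos: [0.403, 0.3085, 0.0421]
eef_rot: [0.001, 0.534, 0.846, 0.001]
wrist_force: [-1.1, -1.1, 6.8]
opening: 0.082
grasp_force: 59.1
```

Call:
{"method": "arm_command", "body": {
  "dp": [
    [0,0.06,0],
    [0,0.12,0],
    [0,0.18,0],
    [0,0.22,0],
    [0,0.25,0]
  ],
  "turn": [
    [0,0,0],
    [0,0,0],
    [0,0,0],
    [0,0,0],
    [0,0,0]
  ],
  "jaw": [0,0,0,0,0]
}}

```text
time_s: 43.42
eef_pos: [0.4595, 0.3354, 0.0421]
eef_rot: [0.001, 0.534, 0.846, 0.001]
wrist_force: [-0.2, -1.5, 7.0]
opening: 0.082
grasp_force: 59.7
```

```bash
python3 go.py .4641,.3381,.0409,115.4
```

```text
t 43.42 pos [0.4595 0.3354 0.0421] q6 [ 0.42  0.37  1.74 -0.    1.02 -0.02] open 0.082 F [-0.2 -1.5  7. ]
yaw 115.47 dp [0.002 0.021 0.005] turn [0.006 0.    0.002]
```

Call:
{"method": "arm_command", "body": {
  "dp": [
    [0,0.01,0],
    [0,0.025,0],
    [0,0.025,0]
  ],
  "turn": [
    [0,0,0],
    [0,0,0],
    [0,0,0]
  ],
  "jaw": [0,0,0]
}}

```text
time_s: 43.8
eef_pos: [0.4653, 0.3382, 0.0421]
eef_rot: [0.001, 0.534, 0.846, 0.002]
wrist_force: [1.7, -0.3, 5.5]
opening: 0.086
grasp_force: 59.5
```

Call:
{"method": "arm_command", "body": {
  "dp": [
    [0,0.01,0],
    [0,0.02,0],
    [0,0.02,0]
  ],
  "turn": [
    [0,0,0],
    [0,0,0],
    [0,0,0]
  ],
  "jaw": [0,0,0]
}}

```text
time_s: 44.18
eef_pos: [0.4676, 0.3393, 0.042]
eef_rot: [-0.0, 0.534, 0.846, -0.001]
wrist_force: [-6.0, -4.3, 12.8]
opening: 0.082
grasp_force: 60.3
```

Call:
{"method": "arm_command", "body": {
  "dp": [
    [0,0.012,0],
    [0,0.012,0],
    [0,0.012,0]
  ],
  "turn": [
    [0,0,0],
    [0,0,0],
    [0,0,0]
  ],
  "jaw": [0,0,0]
}}

```text
time_s: 44.55
eef_pos: [0.4677, 0.3393, 0.0419]
eef_rot: [-0.002, 0.534, 0.846, -0.003]
wrist_force: [-14.4, -10.3, 23.0]
opening: 0.087
grasp_force: 61.3
```

Call:
{"method": "arm_command", "body": {
  "dp": [
    [0,-0.016,0],
    [0,-0.016,0],
    [0,-0.016,0],
    [0,-0.016,0]
  ],
  "turn": [
    [0,0,0],
    [0,0,0],
    [0,0,0],
    [0,0,0]
  ],
  "jaw": [0,0.36,0.36,0.36]
}}

```text
time_s: 45.05
eef_pos: [0.467, 0.3391, 0.0402]
eef_rot: [-0.0, 0.534, 0.846, -0.0]
wrist_force: [-0.2, -0.3, 0.9]
opening: 0.364
grasp_force: 0.0
```

Call:
{"method": "arm_command", "body": {
  "dp": [
    [0,0,-0.1],
    [0,0,-0.25],
    [0,0,-0.4],
    [0,0,-0.6],
    [0,0,-0.6]
  ],
  "turn": [
    [0,0,0],
    [0,0,0],
    [0,0,0],
    [0,0,0],
    [0,0,0]
  ],
  "jaw": [0.36,0.36,0.36,0.36,0.36]
}}

```text
time_s: 45.68
eef_pos: [0.47, 0.3405, 0.1954]
eef_rot: [0.002, 0.534, 0.846, 0.004]
wrist_force: [0.1, 0.3, -0.9]
opening: 0.357
grasp_force: 0.0
```

Call:
{"method": "arm_command", "body": {
  "dp": [
    [-0.25,0,0],
    [-0.5,0,0],
    [-0.75,0,0],
    [-0.95,0,0],
    [-0.95,0,0]
  ],
  "turn": [
    [0,0,0],
    [0,0,0],
    [0,0,0],
    [0,0,0],
    [0,0,0]
  ],
  "jaw": [0.36,0.36,0.36,0.36,0.36]
}}

```text
time_s: 46.3
eef_pos: [0.57, 0.1212, 0.189]
eef_rot: [-0.0, 0.536, 0.844, -0.001]
wrist_force: [-0.4, 0.2, -0.4]
opening: 0.365
grasp_force: 0.0
```

```bash
python3 look.py 12
```

```text
[0.57   0.1212 0.189 ] 46.3
```

View pics/m12.png

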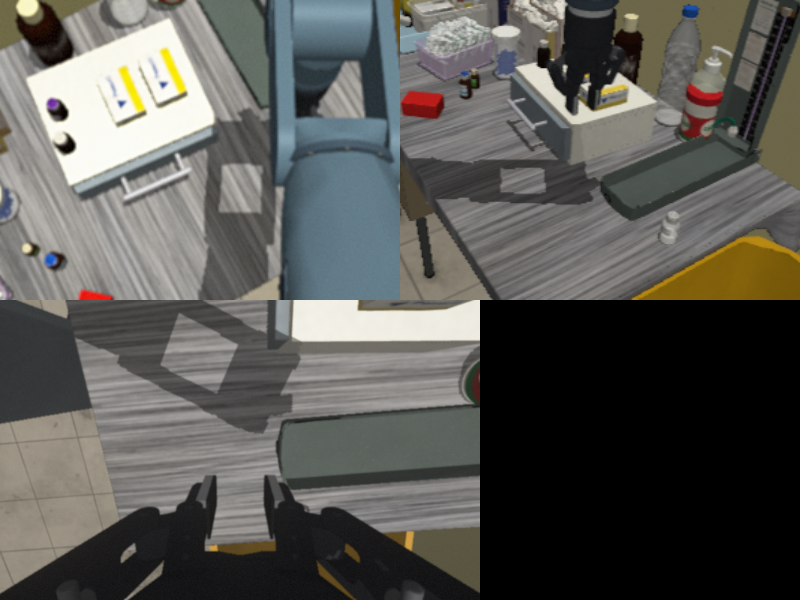

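The drawer is shut: the beige strip behind the front is gone. The boxes are flat side by side on top, the vials are in place and the arm is clear, so I'm handing in.

```bash
python3 -c "
from bench import *
print(hand_in())"
```

```text
the job is handed in; nothing more can be done
None
```

The job is handed in: both medicine boxes lie flat side by side on the cabinet, the three rolls that were there stand in the shut drawer, and the vials were left where they stood; the first grasp of box 1 missed and had to be redone.

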